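# Blow off the files and the pickle basket at the goldsmith's bench

### The arm

A 7-joint arm with a two-finger parallel gripper is mounted at the origin on the work surface. World frame = base frame: x ahead of the robot, y to its left, z up, the work surface at z = 0. Lengths are in m, angles in rad, forces in N, time in s.
With the tool pointing down it reaches from about 0.425 to 0.925 m from the base axis. Payload 6.8 kg.
Tool frame: the origin (TCP) lies midway between the tips of the shut fingers; the grasp point (between the pads) lies 19 mm behind it; z points along the fingers, y is the direction in which the jaws open and shut (so a half turn about z gives the same grasp; the last joint's range is limited). The gripper opens to 88 mm and grips with 3 to 60 N. Pads are 20 mm wide; open, the fingers measure 115 mm over their backs; the gripper's body (75 mm by 178 mm) begins 61 mm behind the grasp point.
Start: joints at [0.993, 0.477, 0.022, 1.555, -0.011, 1.109, -0.083], TCP at [0.306, -0.602, 0.223] pointing down, gripper open.
Joint ranges: [-2.96, 2.96], [-0.34, 2.1], [-1.41, 1.46], [0.24, 2.44], [-1.37, 4.51], [0.17, 1.92], [-2.96, 2.96]. Speed limits (rad/s): [2.39, 2.39, 3.14, 3.14, 3.14, 3.14, 3.14].

### API

Orientations are given as a rotation vector (axis times angle).
In Python, from cell import bot gives the robot as it stands.
- The arm moves only by the tool jog_arm, never from a script. Its argument "steps" is text: rows parted by semicolons, each of 7 numbers parted by spaces: the shift along the tool's x, y, z in cm, then the turn, a rotation vector about the tool's x, y, z in degrees, then the opening, from -1 (shut) to 1 (fully open). A call has 1 to 20 rows; each row is the pose to reach, as a shift and turn from the pose commanded when the call began, along the tool's axes at that moment; what a row does not reach only later rows make up. A row lasts 1/12 s, in which the tool goes at most 41.7 mm and 7.16 degrees, less where a joint would pass 70% of its speed; a pose out of reach is approached as far as the arm can. A call with a gripper value outside its range is refused whole. The fingers move at their own pace and stop on an object; "force" is the grip in N (left out, the last holds). Time passes only in rows, so rows that repeat a pose let the fingers close. It gives the time, the measured TCP pose, the force and the opening at its end, in the units of the state.
- bot.sense(): the state, without advancing time (a new reading comes with each control period).
- bot.snapshot(name): name is "side" or "top"; returns a dict with "frame" (420x560x3 uint8, red, green, blue), "mtx" (3x3 intrinsics, pixels), "origin" and "rotation" of the camera in the world. Camera axes: x right, y down, z forward; pixel columns grow to the right and rows downward; lengths in m; the calibration is good to about 2 mm. A picture is of the moment at which its call begins. There is no depth.
- bot.job_done(): hands the job in, once; it reports no verdict.
The state is a dict: "t": time; "joint_positions": joint angles; "joint_vel": joint speeds; "joint_efforts": joint torques, N m; "tcp_pos": TCP position; "eef_rot": TCP orientation; "ft_force": force on the tool from outside, world axes, zero at the start; "moment": the same for the moment, N m; "grip_width": finger opening in m.
Only numpy, scipy, OpenCV 4.12 (cv2) and the standard library are available. Lean on these libraries where they do the work, as an engineer would, in place of code of your own. Each camera call takes 0.05 s, during which the arm holds its last target.

### The job

Get the cleaning station ready: stand every file from the wooden caddy upright, handle down, in its own well of the aluminium block, and hang the copper basket by its bail on the brass hook. Only once everything is in place and let go, give it two bursts with the air gun: squeeze the red trigger fully home, keep it there for about a second, let it spring right back, then squeeze, keep and let go once more. Leave the other things on the bench where they are.

Things in the scene. Friction and masses are not known exactly. Their poses are not given: they have to be found in the camera images.
- file0: hand file, pale wood handle (None from the start if absent), 180 mm long, 0.12 kg; starts upright, handle down, in a compartment of the caddy. Round handle and collar to 72 mm above the foot, 26 mm across (21 at the foot); above it the steel blade, 8 mm thick along its x, 16 mm wide along its y. Origin: centre of the foot; z runs up to the blade tip.
- file1: hand file, black handle (None from the start if absent), 180 mm long, 0.12 kg; starts upright, handle down, in a compartment of the caddy. Round handle and collar to 72 mm above the foot, 26 mm across (21 at the foot); above it the steel blade, 8 mm thick along its x, 16 mm wide along its y. Origin: centre of the foot; z runs up to the blade tip.
- file2: hand file, dark wood handle (None from the start if absent), 180 mm long, 0.12 kg; starts upright, handle down, in a compartment of the caddy. Round handle and collar to 72 mm above the foot, 26 mm across (21 at the foot); above it the steel blade, 8 mm thick along its x, 16 mm wide along its y. Origin: centre of the foot; z runs up to the blade tip.
- file3: hand file, mid-brown wood handle (None from the start if absent), 180 mm long, 0.12 kg; starts upright, handle down, in a compartment of the caddy. Round handle and collar to 72 mm above the foot, 26 mm across (21 at the foot); above it the steel blade, 8 mm thick along its x, 16 mm wide along its y. Origin: centre of the foot; z runs up to the blade tip.
- file4: hand file, red handle (None from the start if absent), 180 mm long, 0.12 kg; starts upright, handle down, in a compartment of the caddy. Round handle and collar to 72 mm above the foot, 26 mm across (21 at the foot); above it the steel blade, 8 mm thick along its x, 16 mm wide along its y. Origin: centre of the foot; z runs up to the blade tip.
- caddy: fixed wooden caddy, 60 mm wide (its x), 280 mm long (its y), 60 mm tall, with five 44 mm square compartments in a row along its y, 54 mm apart, floor 8 mm up; the files start here. Origin: centre of its underside.
- station: fixed station: grey board 150 x 420 mm, 10 mm thick, with an aluminium block 58 mm wide (x), 266 mm long (y), its top 70 mm above the table, and a brass hook off its -y end. Five wells centred at x = 0, y = -100, -50, 0, 50, 100 mm, each 34 mm square, 52 mm deep (floor 18 mm above the table). Origin: under the block's centre, on the table; z up.
- hook_seat (a point): where the bail bar's centre rests in the hook, 173 mm above the table; axes as the station's. The hook is an 8 mm brass bar along the station's x: from its 18 mm post (75 mm to +x) through the seat, then turned up 10 to 30 mm to -x, its tip 22 mm above the resting bar's centre. The bail, along the station's y, goes in over the tip, the basket passing under it.
- basket: loose copper basket, 80 mm (its x) by 100 mm (its y), 40 mm deep, about 0.18 kg, with a rigid upright bail. Origin: centre of the underside; z up.
- bail (a point): middle of the basket's bail: a straight round bar 8 mm thick and 96 mm long along the basket's y, 120 mm above its underside, with a post down to the basket at each end; 80 mm of free space below the bar. Gripped about 28 mm beside the middle, it leaves the hook room.
- gun: fixed blue compressed-air gun clamped upside down on a steel foot, handle up. Origin: centre of the foot on the table; x points along the nozzle. The handle is centred on the origin, 26 mm thick (x), 30 mm wide (y), from 100 to 190 mm above the table (brass stub to 195 mm); the gun's body lies below 108 mm.
- trigger_pad (a point): middle of the red trigger's pressing face (its +x side), 175 mm above the table; 42 mm in front of the gun's axis (+x) at rest, 30 mm when squeezed. The trigger is a bar 22 mm wide, 8 thick, 75 long, standing on a hinge 115 mm above the table and 25 mm in front of the axis, leaning 0.22 rad away from the handle; top at 189 mm, its front there 45 mm ahead.
- trigger (a joint): angle of the sprung trigger: 0 released, 0.20 rad squeezed fully home towards the handle (at a stop, about 8 mm short of the handle). The spring returns it; at the pad it needs 3.5 N at first and about 8 N fully home.
- wax_box: blue plastic wax box 60 x 45 x 28 mm; not part of the job, to be left where it is. Origin: under its centre.
- oil_bottle: bottle, 50 mm across, 100 mm tall; not part of the job, to be left where it is. Origin: under its centre.
- hammer: hammer lying flat, about 300 mm long; not part of the job, to be left where it is. Origin: under its centre.
- tin: round brass tin, 54 mm across, 30 mm tall; not part of the job, to be left where it is. Origin: under its centre.
- jar: jar, 64 mm across, 70 mm tall; not part of the job, to be left where it is. Origin: under its centre.
- scoop: shallow copper bowl, 110 mm across, 32 mm tall; not part of the job, to be left where it is. Origin: under its centre.
- mandrel: ring mandrel lying flat: wooden handle and steel rod, 250 mm long; not part of the job, to be left where it is. Origin: under its centre.
Not all that is in view belongs to the job. What is shaped like the file4 but purple is not meant.

How it is judged:
By the outcome, as a careful person would: the job done as asked, in the order asked, and still so for the second after the job is handed in, with the robot touching nothing.
Of file0, file1, file2, file3, file4 only 3 to 5 are there at a start; the rules pass over those that are not, and their reading is None.
At some moment in a run one of basket may be knocked a few centimetres aside while the robot is not near it.
It also fails if it takes over 210 s, if anything falls off the work surface, if the arm or the gripper's body presses on something with over 40 N, if the wrist force passes 120 N, or if a joint passes its speed limit or range.

## Working session

There is one attempt and no reset: what is moved stays moved. The work goes in short steps, Python scripts to look and compute and a tool call to move; the robot and the scene stay as the last step left them, time stands still between calls to the robot, and variables do not carry over. Pictures are saved under pics/ and viewed, and the job is handed in when it is done.

Besides the shell and the picture viewer there is one more tool, called as a command line: name --argument value ..., lists and objects as JSON in quotes. jog_arm: Moves the arm, as the interface text tells. Its arguments: {"type":"object","properties":{"steps":{"type":"string"},"force":{"type":"number"}},"required":["steps"]}

```bash
ls; mkdir -p pics
python3 - <<'E'
from cell import bot
import cv2,numpy as np
s=bot.sense()
for k,v in s.items(): print(k,np.round(v,4))
for n in("side","top"):
    d=bot.snapshot(n); cv2.imwrite(f"pics/{n}0.png",d["frame"][:,:,::-1])
    print(n,d["mtx"],d["origin"],d["rotation"])
E
```

```text
pics
t 0.0
joint_positions [ 0.9929  0.4778  0.0223  1.5564 -0.0115  1.1093 -0.0831]
joint_vel [ 0.0014  0.0002  0.001  -0.     -0.0006 -0.0015 -0.0007]
joint_efforts [ 1.00000e-04 -5.82866e+01  1.53460e+00 -2.72622e+01 -5.44000e-02
  1.68000e-02  1.00000e-04]
tcp_pos [ 0.3053 -0.6014  0.2217]
eef_rot [-3.0536e+00 -7.3090e-01  9.0000e-04]
ft_force [ 0.1439 -0.633   0.2632]
moment [-0.0128  0.0263  0.0464]
grip_width 0.0877
side [[389.69578101   0.         273.21271481]
 [  0.         389.69578101 206.77860904]
 [  0.           0.           1.        ]] [0.31723091 0.73373374 0.91139964] [-0.42891004  2.80628552 -1.11647516]
top [[392.31953176   0.         283.04379719]
 [  0.         392.31953176 214.86323271]
 [  0.           0.           1.        ]] [0.28800675 0.02312373 1.31577494] [-2.15370023  2.05950285 -0.21626739]
```

View pics/side0.png

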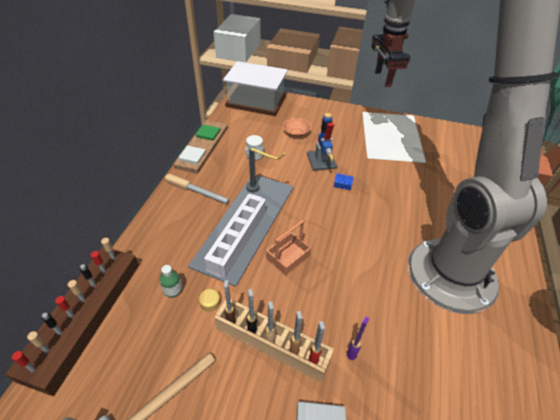

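View pics/top0.png

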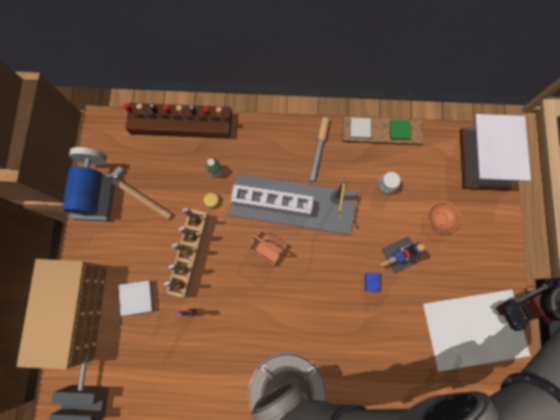

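```bash
cat > h.py <<'E'
import numpy as np, cv2
from scipy.spatial.transform import Rotation as R
from cell import bot
def snap(n,f=None):
    d=bot.snapshot(n)
    if f: cv2.imwrite(f"pics/{f}.png",d["frame"][:,:,::-1])
    return d
def RM(d):
    r=np.array(d["rotation"]); return R.from_rotvec(r).as_matrix() if r.shape==(3,) else r
def proj(d,P):
    p=(np.atleast_2d(P)-d["origin"])@RM(d); q=p@np.array(d["mtx"]).T; return q[:,:2]/q[:,2:]
def ray(d,uv): 
    v=RM(d)@np.linalg.solve(d["mtx"],[uv[0],uv[1],1]); return v/np.linalg.norm(v)
def plane(d,uv,z):
    v=ray(d,uv); o=np.array(d["origin"]); return o+v*(z-o[2])/v[2]
def tri(d1,u1,d2,u2):
    a,b=ray(d1,u1),ray(d2,u2); o1,o2=np.array(d1["origin"]),np.array(d2["origin"])
    s=np.linalg.lstsq(np.c_[a,-b],o2-o1,rcond=None)[0]
    p,q=o1+s[0]*a,o2+s[1]*b; return (p+q)/2,np.linalg.norm(p-q)
def crop(d,f,x0,y0,x1,y1,k):
    im=cv2.resize(d["frame"][y0:y1,x0:x1,::-1],None,fx=k,fy=k,interpolation=cv2.INTER_CUBIC)
    cv2.imwrite(f"pics/{f}.png",im)
E
python3 - <<'E'
from h import *
a=snap("top");b=snap("side")
crop(a,"t_caddy",150,170,350,320,4)
crop(a,"t_gun",320,180,460,300,5)
crop(b,"s_caddy",190,270,380,390,4)
crop(b,"s_stat",190,100,370,290,3)
print(bot.sense()["t"])
E
```

```text
0.2
```

View pics/t_caddy.png

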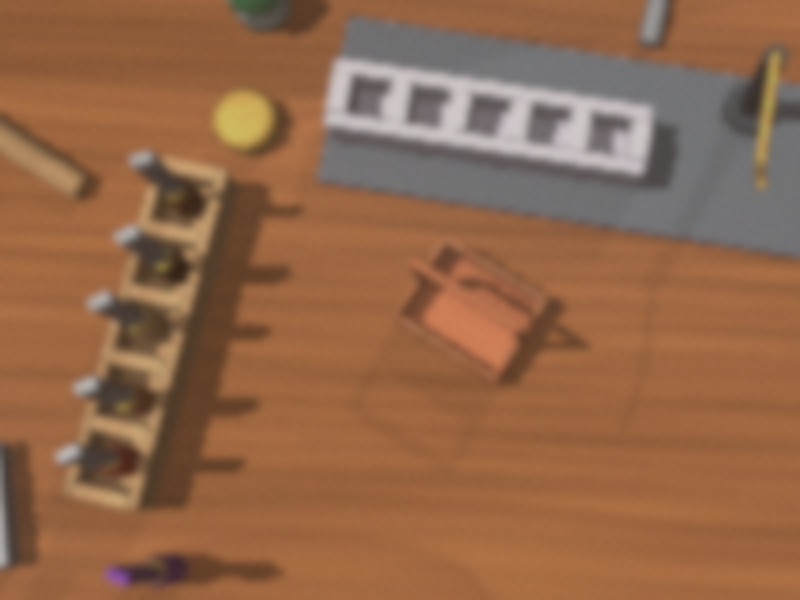

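View pics/t_gun.png

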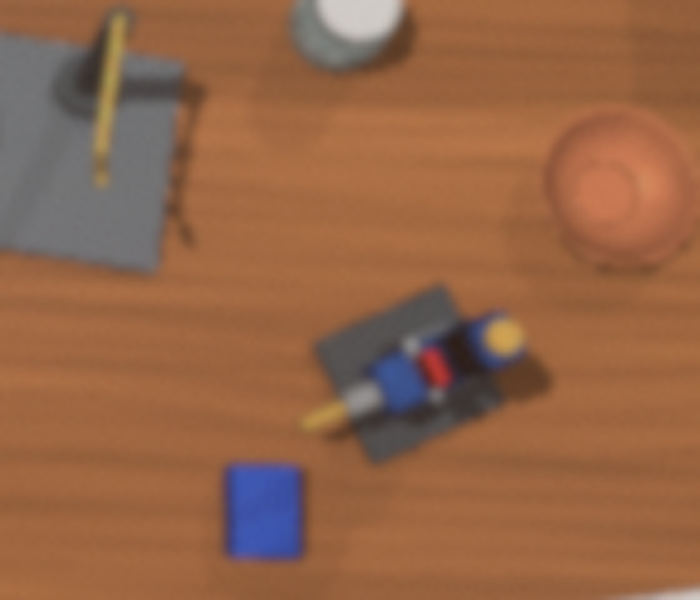

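View pics/s_caddy.png

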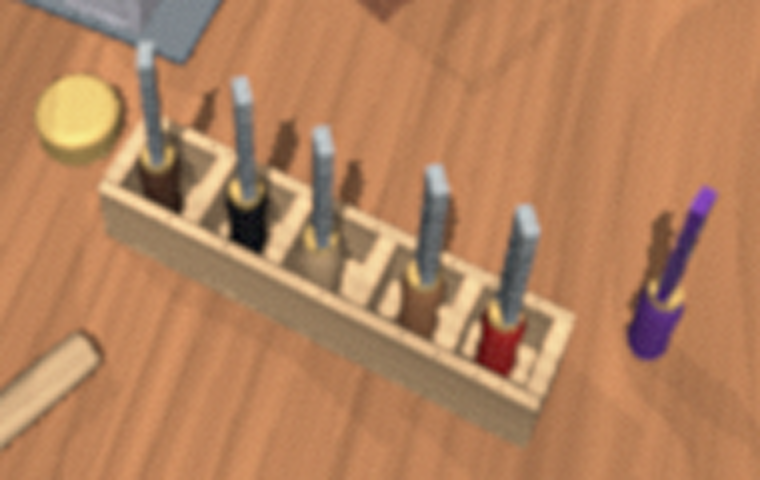

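View pics/s_stat.png

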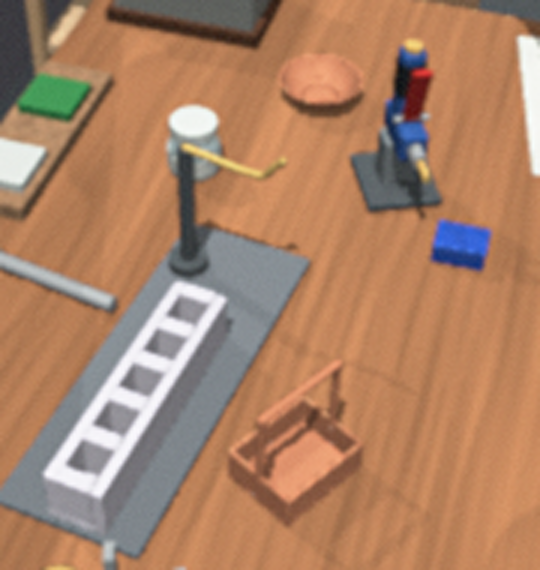

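```bash
cat > m1.py <<'E'
from h import *
a=snap("top");b=snap("side")
import pickle; pickle.dump((a,b),open("ab.pkl","wb"))
T=np.array([(143,162),(127,237),(100,303),(87,388),(68,456)])/4+[150,170]
S=np.array([(146,50),(242,86),(322,135),(435,175),(527,215)])/4+[190,270]
for t,s in zip(T,S):
    p,e=tri(a,t,b,s); print("tip",p.round(4),round(e,4))
for n,d,roi in(("top",a,(220,165,370,240)),("side",b,(185,170,300,295))):
    hsv=cv2.cvtColor(d["frame"],cv2.COLOR_RGB2HSV)
    m=((hsv[...,1]<75)).astype(np.uint8)
    mm=np.zeros_like(m);x0,y0,x1,y1=roi;mm[y0:y1,x0:x1]=m[y0:y1,x0:x1]
    mm=cv2.morphologyEx(mm,cv2.MORPH_OPEN,np.ones((3,3)))
    c=max(cv2.findContours(mm,0,cv2.CHAIN_APPROX_NONE)[0],key=cv2.contourArea)[:,0]
    cv2.imwrite(f"pics/m_{n}.png",cv2.resize(cv2.drawContours(d["frame"][:,:,::-1].copy(),[c[:,None]],-1,(0,0,255),1)[y0:y1,x0:x1],None,fx=4,fy=4))
    P=np.array([plane(d,u,0.01)[:2] for u in c])
    print(n,cv2.minAreaRect((P*1000).astype(np.float32)))
E
python3 m1.py
```

```text
tip [0.5314 0.3236 0.1876] 0.0028
tip [0.4747 0.3295 0.1887] 0.0028
tip [0.4258 0.3442 0.1887] 0.0032
tip [0.3647 0.3475 0.187 ] 0.0032
tip [0.3158 0.3555 0.1884] 0.0024
top ((609.9120483398438, 9.0609130859375), (425.4071960449219, 150.67665100097656), 83.33055114746094)
side ((618.924072265625, 13.742782592773438), (472.73089599609375, 167.99066162109375), 83.39019012451172)
```

```bash
cat > m2.py <<'E'
from h import *
import pickle; a,b=pickle.load(open("ab.pkl","rb"))
for n,d,roi in(("top",a,(220,175,325,225)),("side",b,(200,185,275,285))):
    x0,y0,x1,y1=roi
    im=d["frame"][y0:y1,x0:x1,::-1]
    crop(d,"b_"+n,*roi,7)
    g=im.min(2).astype(int); s=im.max(2).astype(int)-g
    m=((g>150)&(s<40)).astype(np.uint8)
    cs,h=cv2.findContours(m,cv2.RETR_CCOMP,cv2.CHAIN_APPROX_NONE)
    for c,hh in zip(cs,h[0]):
        if cv2.contourArea(c)<15: continue
        P=np.array([plane(d,u+[x0,y0],0.07)[:2] for u in c[:,0]])
        r=cv2.minAreaRect((P*1000).astype(np.float32))
        print(n,"hole" if hh[3]>=0 else "outer",np.round(r[0],1),np.round(r[1],1),round(r[2],1))
    v=cv2.resize(m*255,None,fx=7,fy=7,interpolation=cv2.INTER_NEAREST); cv2.imwrite(f"pics/bm_{n}.png",v)
E
python3 m2.py
```

```text
top outer [608.6  77. ] [265.2  58. ] 83.5
top hole [597.  -21.4] [37.3 40. ] 78.1
top hole [603.4  26.7] [37.1 39.3] 2.5
top hole [609.  80.] [35.2 43.5] 65.2
top hole [614.5 127.5] [39.4 39.7] 80.9
top hole [620.5 177. ] [37.4 42.4] 2.5
side outer [609.6 239.2] [ 5.6 43.6] 81.7
side outer [609.2  76.6] [274.1  62. ] 83.5
side hole [621. 176.] [33.3 33.6] 80.5
side hole [615.2 125.9] [32.6 34.5] 85.5
side hole [609.7  76.7] [32.3 35.2] 84.5
side hole [603.7  27.3] [32.9 34.4] 83.8
side hole [597.8 -21.4] [33.7 34.1] 73.4
side outer [722.6 -19.5] [ 15.1 100.1] 79.7
```

View pics/b_top.png

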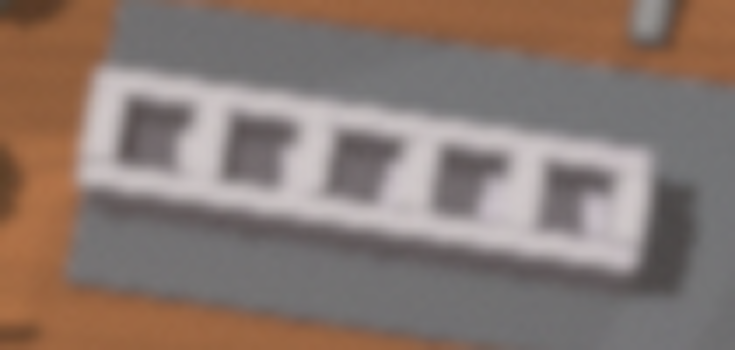

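View pics/b_side.png

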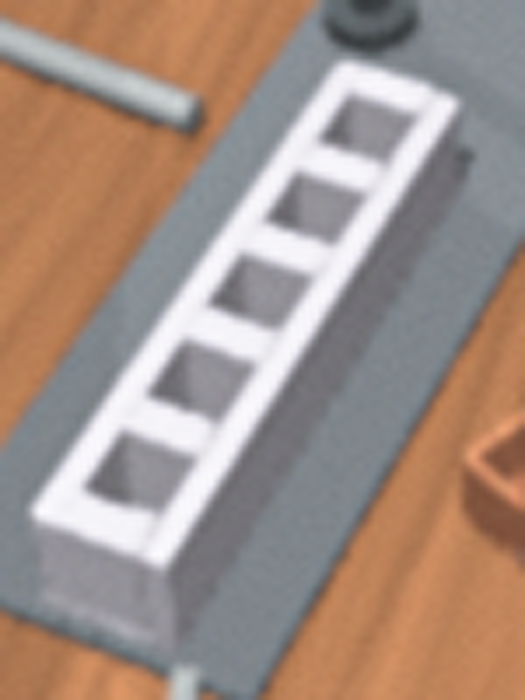

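Run:
```python
from h import *
import pickle; a,b=pickle.load(open("ab.pkl","rb"))
rows=[]
T=np.array([(143,162),(127,237),(100,303),(87,388),(68,456)])/4+[150,170]
S=np.array([(146,50),(242,86),(322,135),(435,175),(527,215)])/4+[190,270]
for D,Q,dy in((a,T,5),(b,S,5)):
    r=[]
    for q in Q:
        x,y=q.round().astype(int); r.append(cv2.resize(D["frame"][y-10:y+30 if D is b else y+30,x-10:x+26,::-1][:, :, :],(150,168),interpolation=cv2.INTER_CUBIC))
    rows.append(np.hstack(r))
cv2.imwrite("pics/tips.png",np.vstack(rows))
```

```text
(no output)
```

View pics/tips.png

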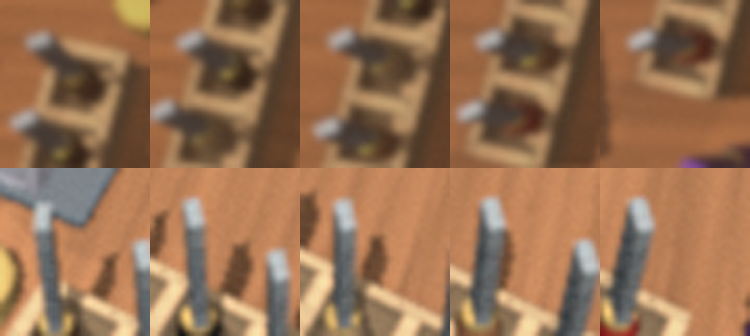

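Run:
```python
from h import *
fr=[snap("top") for _ in range(6)]
A=np.mean([f["frame"] for f in fr],0); a=fr[0]
T=np.array([(143,162),(127,237),(100,303),(87,388),(68,456)])/4+[150,170]
for q in T:
    x,y=q.round().astype(int)
    w=A[y-6:y+7,x-6:x+7].min(2)
    th=0.55*w.max()+.45*np.median(w)
    m=(w>th).astype(np.uint8); n,l=cv2.connectedComponents(m); m=(l==l[np.unravel_index(w.argmax(),w.shape)])
    ys,xs=np.nonzero(m); ww=(w-th)[m]
    P=np.array([plane(a,(x-6+i,y-6+j),0.188)[:2] for i,j in zip(xs,ys)])
    c=np.average(P,axis=0,weights=ww); C=np.cov(P.T,aweights=ww)
    e,v=np.linalg.eigh(C); L=v[:,1]; 
    print(c.round(4),m.sum(),"sd mm",(np.sqrt(e)*1e3).round(1),"long axis deg",np.degrees(np.arctan2(L[1],L[0])).round(0)%180)
```

```text
[0.5339 0.3264] 14 sd mm [2.1 3.6] long axis deg 109.0
[0.477  0.3316] 17 sd mm [2.1 4. ] long axis deg 118.0
[0.4273 0.3464] 17 sd mm [2.2 3.8] long axis deg 121.0
[0.3659 0.3496] 16 sd mm [2.1 3.7] long axis deg 114.0
[0.3176 0.3578] 18 sd mm [2.1 3.7] long axis deg 119.0
```

```bash
cat > go.py <<'E'
from h import *
import sys
# usage: go.py x y z jawdeg
def go(x,y,z,jaw):
    s=bot.sense(); M=R.from_rotvec(s["eef_rot"]).as_matrix(); p=np.array(s["tcp_pos"])
    best=None
    for k in (0,180):
        j=np.radians(jaw+k); ty=np.array([np.cos(j),np.sin(j),0]); tz=np.array([0,0,-1.]); T=np.c_[np.cross(ty,tz),ty,tz]
        rv=R.from_matrix(M.T@T).as_rotvec(degrees=True)
        if best is None or np.linalg.norm(rv)<np.linalg.norm(best): best=rv
    d=M.T@(np.array([x,y,z])-p)*100
    cj=np.degrees(np.arctan2(M[1,1],M[0,1]))
    print("t",round(s["t"],2),"p",p.round(4),"jaw",cj.round(1),"q",np.round(s["joint_positions"],2),"F",np.round(s["ft_force"],1),"w",round(s["grip_width"],4))
    print("shift",d.round(2),"turn",best.round(2),"rows>=",int(max(np.linalg.norm(d)/4.17,np.linalg.norm(best)/7.16))+1)
if __name__=="__main__":
    v=list(map(float,sys.argv[1:]))
    for i in range(0,len(v),4): go(*v[i:i+4])
E
python3 go.py 0.6 -0.25 0.38 25 .5325 .325 .35 25
```

```text
t 0.6 p [ 0.3056 -0.6019  0.2227] jaw -63.1 q [ 0.99  0.48  0.02  1.56 -0.01  1.11 -0.08] F [-0.8  0.5 -0.6] w 0.0876
shift [ 42.18 -18.05 -15.73] turn [  0.     0.   -88.08] rows>= 13
t 0.6 p [ 0.3056 -0.6019  0.2227] jaw -63.1 q [ 0.99  0.48  0.02  1.56 -0.01  1.11 -0.08] F [-0.8  0.5 -0.6] w 0.0876
shift [ 62.19 -72.37 -12.73] turn [  0.     0.   -88.08] rows>= 24
```

jog_arm --steps "8 -3 -14 0 0 -7 -0.1;16 -7 -16 0 0 -14 -0.1;24 -10 -16 0 0 -21 -0.1;32 -14 -16 0 0 -28 -0.1;42 -18 -16 0 0 -35 -0.1;42 -18 -16 0 0 -42 -0.1;44 -22 -16 0 0 -49 -0.1;46 -26 -16 0 0 -56 -0.1;48 -30 -16 0 0 -60 -0.1;50 -34 -16 0 0 -60 -0.1;52 -40 -16 0 0 -66 -0.1;54 -46 -16 0 0 -72 -0.1;56 -52 -16 0 0 -78 -0.1;58 -58 -16 0 0 -84 -0.1;60 -64 -15 0 0 -88 -0.1;62 -70 -13 0 0 -88 -0.1;62.2 -72.4 -12.7 0 0 -88.1 -0.1;62.2 -72.4 -12.7 0 0 -88.1 -0.1;62.2 -72.4 -12.7 0 0 -88.1 -0.1;62.2 -72.4 -12.7 0 0 -88.1 -0.1" --force 25

```text
t: 2.27
tcp_pos: [0.5372, 0.1235, 0.3592]
eef_rot: [1.688, 2.649, 0.0]
ft_force: [0.7, 0.3, 0.6]
grip_width: 0.0397
```

```bash
python3 go.py .5325 .325 .25 25 .5325 .325 .129 25; python3 -c "
from h import *
snap('side','s1');"
```

```text
t 2.27 p [0.5372 0.1235 0.3592] jaw 25.0 q [ 0.19  0.23 -0.63  1.64  0.14  1.32 -0.03] F [0.7 0.3 0.6] w 0.0397
shift [18.47  8.08 10.91] turn [ 0.04  0.04 -0.01] rows>= 6
t 2.27 p [0.5372 0.1235 0.3592] jaw 25.0 q [ 0.19  0.23 -0.63  1.64  0.14  1.32 -0.03] F [0.7 0.3 0.6] w 0.0397
shift [18.48  8.07 23.01] turn [ 0.04  0.04 -0.01] rows>= 8
```

View pics/s1.png

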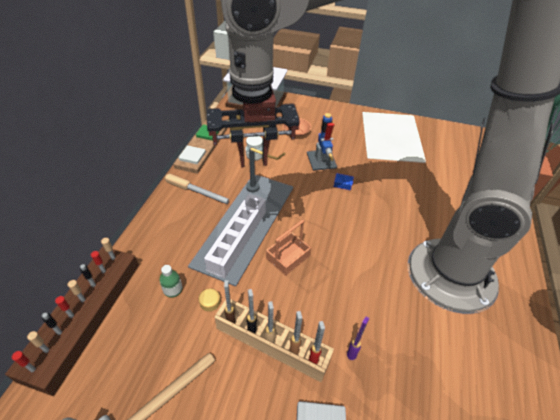

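jog_arm --steps "4 2 0 0 0 0 -0.1;8 4 0 0 0 0 -0.1;12 6 0 0 0 0 -0.1;16 8 2 0 0 0 -0.1;18.5 8.1 5 0 0 0 -0.1;18.5 8.1 8 0 0 0 -0.1;18.5 8.1 10 0 0 0 -0.1;18.5 8.1 11 0 0 0 -0.1;18.5 8.1 11 0 0 0 -0.1;18.5 8.1 11 0 0 0 -0.1;18.5 8.1 11 0 0 0 -0.1;18.5 8.1 11 0 0 0 -0.1"

```text
t: 3.32
tcp_pos: [0.534, 0.3238, 0.2509]
eef_rot: [1.688, 2.647, 0.005]
ft_force: [0.9, -0.6, -0.3]
grip_width: 0.0398
```

```bash
python3 go.py .5325 .325 .129 25; python3 -c "
from h import *
a=snap('top');b=snap('side');crop(a,'t2',150,170,260,300,5);crop(b,'s2',190,180,330,380,3)"
```

```text
t 3.32 p [0.534  0.3238 0.2509] jaw 24.9 q [-0.15  0.45 -0.67  1.62  0.3   1.18 -0.46] F [ 0.9 -0.6 -0.3] w 0.0398
shift [ 0.17 -0.12 12.19] turn [ 0.19 -0.01 -0.05] rows>= 3
```

View pics/s2.png

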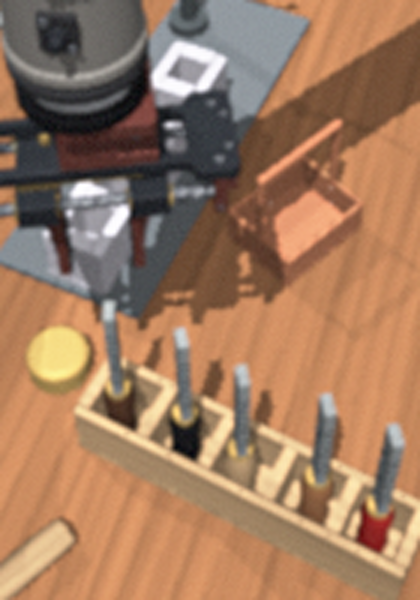

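jog_arm --steps "0.2 -0.1 3 0 0 0 -0.1;0.2 -0.1 6 0 0 0 -0.1;0.2 -0.1 9 0 0 0 -0.1;0.2 -0.1 11.5 0 0 0 -0.1;0.2 -0.1 12.2 0 0 0 -0.1;0.2 -0.1 12.2 0 0 0 -0.1;0.2 -0.1 12.2 0 0 0 -0.1"

```text
t: 4.0
tcp_pos: [0.5317, 0.3256, 0.1281]
eef_rot: [1.688, 2.649, 0.002]
ft_force: [0.2, 0.2, -0.0]
grip_width: 0.0394
```

```bash
python3 go.py .5325 .325 .129 25; python3 -c "
from h import *
a=snap('top');b=snap('side');crop(a,'t2',150,170,260,300,5);crop(b,'s3',190,180,330,380,3)"
```

```text
t 4.0 p [0.5317 0.3256 0.1281] jaw 25.0 q [-0.2   0.57 -0.62  1.74  0.39  0.96 -0.54] F [ 0.2  0.2 -0. ] w 0.0394
shift [-0.09  0.05 -0.09] turn [ 0.08 -0.02  0.01] rows>= 1
```

View pics/s3.png

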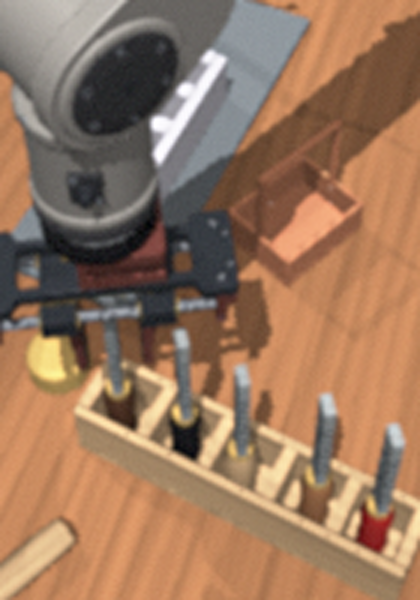

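jog_arm --steps "0 0 0 0 0 0 -1;0 0 0 0 0 0 -1;0 0 0 0 0 0 -1;0 0 0 0 0 0 -1;0 0 0 0 0 0 -1;0 0 0 0 0 0 -1;0 0 -1 0 0 0 -1;0 0 -3 0 0 0 -1;0 0 -6 0 0 0 -1;0 0 -9 0 0 0 -1;0 0 -13 0 0 0 -1;0 0 -17 0 0 0 -1;0 0 -21 0 0 0 -1;0 0 -23 0 0 0 -1;0 0 -23 0 0 0 -1;0 0 -23 0 0 0 -1"

```text
t: 5.43
tcp_pos: [0.531, 0.3254, 0.3582]
eef_rot: [1.687, 2.649, 0.003]
ft_force: [-0.4, -0.1, -1.6]
grip_width: 0.008
```

```bash
python3 go.py .5975 -.0225 .35 83.4;  python3 -c "
from h import *
a=snap('top');b=snap('side');crop(a,'t2',150,170,260,300,5);crop(b,'s4',150,120,350,380,2.3)"
```

```text
t 5.43 p [0.531  0.3254 0.3582] jaw 25.0 q [-0.14  0.38 -0.69  1.47  0.24  1.38 -0.41] F [-0.4 -0.1 -1.6] w 0.008
shift [-34.34  -8.7    0.8 ] turn [  0.12   0.06 -58.37] rows>= 9
```

View pics/s4.png

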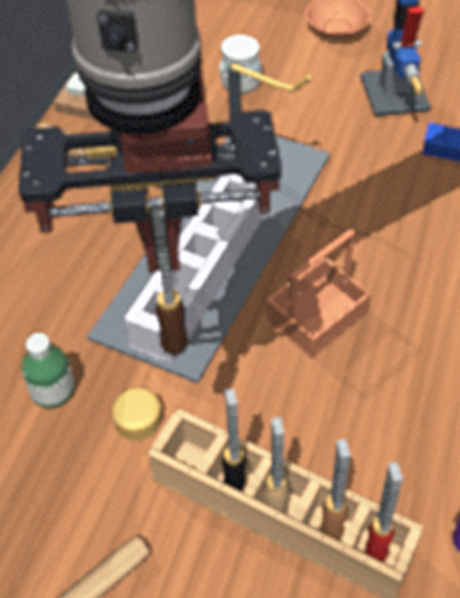

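jog_arm --steps "-4 -1 0 0 0 0 -1;-8 -2 0 0 0 0 -1;-12 -3 0 0 0 0 -1;-16 -4 0 0 0 0 -1;-20 -5 0 0 0 0 -1;-24 -6 0 0 0 0 -1;-28 -7 0 0 0 0 -1;-32 -8 0 0 0 0 -1;-34.3 -8.7 0.8 0 0 0 -1;-34.3 -8.7 0.8 0 0 0 -1;-34.3 -8.7 0.8 0 0 0 -1;-34.3 -8.7 0.8 0 0 0 -1;-34.3 -8.7 3 0 0 0 -1;-34.3 -8.7 6 0 0 0 -1;-34.3 -8.7 9 0 0 0 -1;-34.3 -8.7 12 0 0 0 -1;-34.3 -8.7 13.5 0 0 0 -1;-34.3 -8.7 13.5 0 0 0 -1;-34.3 -8.7 13.5 0 0 0 -1"

```text
t: 7.12
tcp_pos: [0.5967, -0.0207, 0.2215]
eef_rot: [-1.683, -2.651, 0.0]
ft_force: [0.4, 0.7, -0.9]
grip_width: 0.0078
```

```bash
python3 go.py .5975 -.0225 .139 25;  python3 -c "
from h import *
a=snap('top');b=snap('side');print(proj(b,[[.5975,-.0225,.07]]));crop(b,'s5',180,100,330,250,4)"
```

```text
t 7.12 p [ 0.5967 -0.0207  0.2215] jaw 25.2 q [ 0.35  0.41 -0.55  1.72  0.23  1.08  0.17] F [ 0.4  0.7 -0.9] w 0.0078
shift [-0.21  0.    8.25] turn [-0.07 -0.09  0.18] rows>= 2
[[251.88718547 203.06989369]]
```

View pics/s5.png

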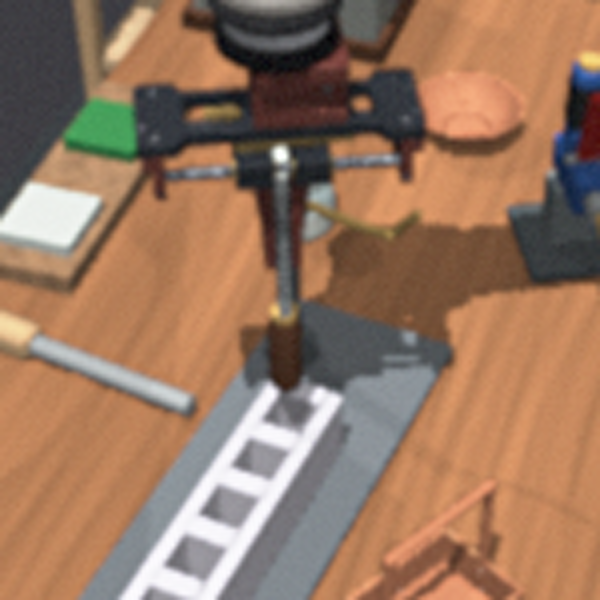

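jog_arm --steps "-0.2 0 2 0 0 0 -1;-0.2 0 4 0 0 0 -1;-0.2 0 5 0 0 0 -1;-0.2 0 6 0 0 0 -1;-0.2 0 7 0 0 0 -1;-0.2 0 7.5 0 0 0 -1;-0.2 0 8 0 0 0 -1;-0.2 0 8.2 0 0 0 -1;-0.2 0 8.2 0 0 0 -1;-0.2 0 8.2 0 0 0 -1"

```text
t: 8.05
tcp_pos: [0.5984, -0.0243, 0.1402]
eef_rot: [1.687, 2.649, 0.001]
ft_force: [-0.1, -0.2, -1.5]
grip_width: 0.0082
```

```bash
python3 go.py .5975 -.0225 .139 25;  python3 -c "
from h import *
b=snap('side');crop(b,'s6',180,100,330,250,4)"
```

```text
t 8.05 p [ 0.5984 -0.0243  0.1402] jaw 25.0 q [ 0.33  0.49 -0.52  1.79  0.3   0.93  0.12] F [-0.1 -0.2 -1.5] w 0.0082
shift [ 0.2  -0.    0.12] turn [0.03 0.01 0.02] rows>= 1
```

View pics/s6.png

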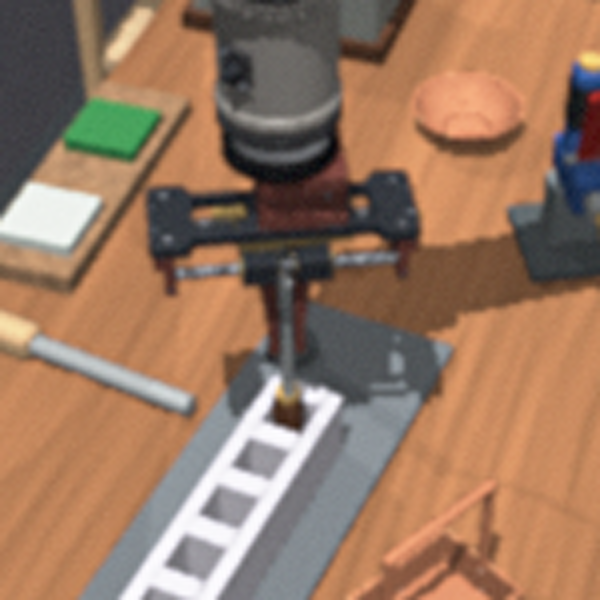

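jog_arm --steps "0.1 0 0.2 0 0 0 -1;0.1 0 0.2 0 0 0 -0.1;0.1 0 0.2 0 0 0 -0.1;0.1 0 0.2 0 0 0 -0.1;0.1 0 0.2 0 0 0 -0.1;0.1 0 -3 0 0 0 -0.1;0.1 0 -6 0 0 0 -0.1;0.1 0 -9 0 0 0 -0.1;0.1 0 -12 0 0 0 -0.1;4 0 -14 0 0 0 -0.1;8 0 -14 0 0 0 -0.1;12 0 -14 0 0 0 -0.1;16 0 -14 0 0 0 -0.1;20 0 -14 0 0 0 -0.1;24 1 -14 0 0 0 -0.1;27 2 -14 0 0 0 -0.1"

```text
t: 9.43
tcp_pos: [0.5001, 0.2319, 0.2806]
eef_rot: [1.684, 2.651, 0.001]
ft_force: [0.9, 0.4, -0.2]
grip_width: 0.0396
```

```bash
python3 go.py .4758 .3305 .25 25 .4758 .3305 .129 25;  python3 -c "
from h import *
b=snap('side');crop(b,'s7',180,100,330,250,4)"
```

```text
t 9.43 p [0.5001 0.2319 0.2806] jaw 25.2 q [ 0.02  0.29 -0.69  1.75  0.2   1.17 -0.29] F [ 0.9  0.4 -0.2] w 0.0396
shift [9.96 1.99 3.06] turn [ 0.06 -0.    0.15] rows>= 3
t 9.43 p [0.5001 0.2319 0.2806] jaw 25.2 q [ 0.02  0.29 -0.69  1.75  0.2   1.17 -0.29] F [ 0.9  0.4 -0.2] w 0.0396
shift [ 9.96  1.97 15.16] turn [ 0.06 -0.    0.15] rows>= 5
```

View pics/s7.png

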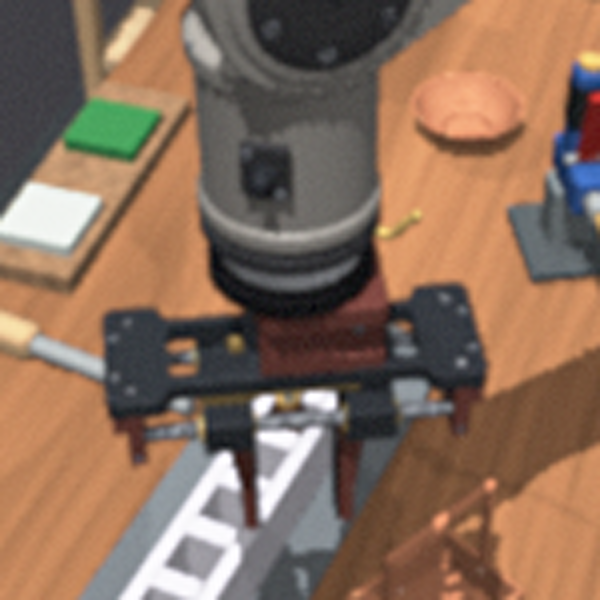

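jog_arm --steps "3 1 0 0 0 0 -0.1;7 1.5 0 0 0 0 -0.1;9.5 2 0 0 0 0 -0.1;9.5 2 3 0 0 0 -0.1;9.5 2 3 0 0 0 -0.1;9.5 2 3 0 0 0 -0.1"

```text
t: 9.98
tcp_pos: [0.4796, 0.3219, 0.2487]
eef_rot: [-1.687, -2.649, 0.006]
ft_force: [-0.2, -0.4, 0.4]
grip_width: 0.0398
```

```bash
python3 go.py .4758 .3305 .129 25;  python3 -c "
from h import *
b=snap('side');crop(b,'s8',180,100,330,380,2)"
```

```text
t 9.98 p [0.4796 0.3219 0.2487] jaw 25.0 q [-0.15  0.38 -0.71  1.72  0.27  1.14 -0.5 ] F [-0.2 -0.4  0.4] w 0.0398
shift [ 0.96  0.06 11.97] turn [-0.2   0.07  0.01] rows>= 3
```

View pics/s8.png

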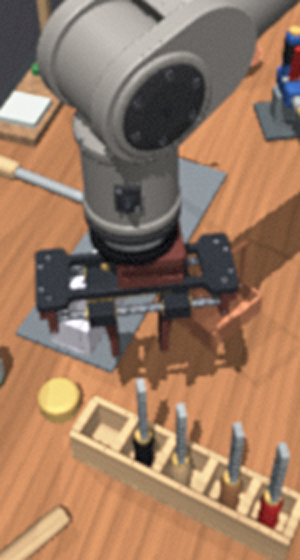

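jog_arm --steps "0.9 0 3 0 0 0 -0.1;0.9 0 6 0 0 0 -0.1;0.9 0 9 0 0 0 -0.1;0.9 0 11 0 0 0 -0.1;0.9 0 12 0 0 0 -0.1;0.9 0 12 0 0 0 -0.1;0.9 0 12 0 0 0 -0.1;0.9 0 12 0 0 0 -1;0.9 0 12 0 0 0 -1;0.9 0 12 0 0 0 -1;0.9 0 12 0 0 0 -1;0.9 0 12 0 0 0 -1;0.9 0 12 0 0 0 -1"

```text
t: 11.12
tcp_pos: [0.4764, 0.3316, 0.1303]
eef_rot: [1.687, 2.649, 0.001]
ft_force: [0.6, -0.7, 2.4]
grip_width: 0.008
```

```bash
python3 go.py .4758 .3305 .129 25;  python3 -c "
from h import *
b=snap('side');crop(b,'s9',180,100,330,380,2)"
```

```text
t 11.12 p [0.4764 0.3316 0.1303] jaw 25.0 q [-0.21  0.51 -0.66  1.84  0.38  0.92 -0.61] F [ 0.6 -0.7  2.4] w 0.008
shift [-0.08 -0.1   0.13] turn [0.04 0.   0.02] rows>= 1
```

View pics/s9.png

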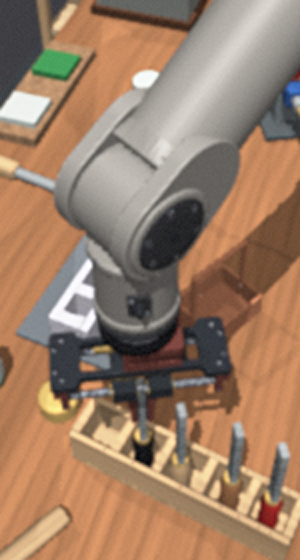

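jog_arm --steps "0 0 -1 0 0 0 -1;0 0 -4 0 0 0 -1;0 0 -8 0 0 0 -1;0 0 -12 0 0 0 -1;0 0 -16 0 0 0 -1;0 0 -19 0 0 0 -1;-4 0 -20 0 0 0 -1;-8 0 -20 0 0 0 -1;-12 0 -20 0 0 0 -1;-16 -0.5 -20 0 0 0 -1;-20 -1 -20 0 0 0 -1;-24 -1 -20 0 0 0 -1;-28 -1.2 -20 0 0 0 -1;-32 -1.4 -19 0 0 0 -1;-33 -1.4 -16 0 0 0 -1;-33 -1.4 -13 0 0 0 -1;-33 -1.4 -10 0 0 0 -1;-33 -1.4 -9 0 0 0 -1;-33 -1.4 -9 0 0 0 -1;-33 -1.4 -9 0 0 0 -1"

```text
t: 12.83
tcp_pos: [0.6033, 0.027, 0.2208]
eef_rot: [-1.687, -2.65, -0.001]
ft_force: [-0.3, -0.0, -0.3]
grip_width: 0.0077
```

```bash
python3 go.py .6033 .0271 .141 25;  python3 -c "
from h import *
b=snap('side');crop(b,'s10',180,100,330,250,4)"
```

```text
t 12.83 p [0.6033 0.027  0.2208] jaw 25.1 q [ 0.29  0.42 -0.57  1.7   0.25  1.09  0.07] F [-0.3 -0.  -0.3] w 0.0077
shift [0.   0.   7.98] turn [ 0.02 -0.02  0.06] rows>= 2
```

View pics/s10.png

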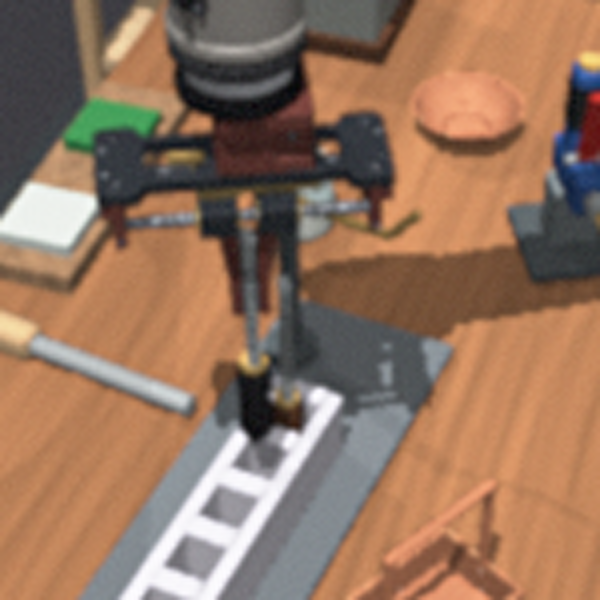

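jog_arm --steps "0 0 2 0 0 0 -1;0 0 4 0 0 0 -1;0 0 5.5 0 0 0 -1;0 0 6.5 0 0 0 -1;0 0 7.5 0 0 0 -1;0 0 8 0 0 0 -1;0 0 8 0 0 0 -1;0 0 8 0 0 0 -1;0 0 8 0 0 0 -0.1;0 0 8 0 0 0 -0.1;0 0 8 0 0 0 -0.1;0 0 8 0 0 0 -0.1"

```text
t: 13.88
tcp_pos: [0.6033, 0.0265, 0.1402]
eef_rot: [1.687, 2.649, 0.001]
ft_force: [0.4, 0.8, 0.1]
grip_width: 0.0311
```

```bash
python3 go.py .4267 .3453 .25 25;  python3 -c "
from h import *
b=snap('side');crop(b,'s11',180,100,330,250,4)"
```

```text
t 13.88 p [0.6033 0.0265 0.1402] jaw 25.0 q [ 0.26  0.51 -0.54  1.78  0.31  0.94  0.02] F [0.4 0.8 0.1] w 0.0311
shift [ 36.35  -2.52 -10.99] turn [0.04 0.01 0.01] rows>= 10
```

View pics/s11.png

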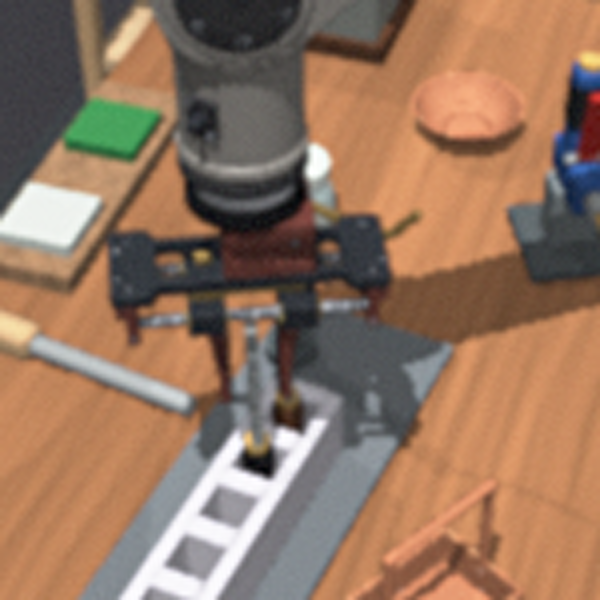

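Released and seated. On to the pale file.

jog_arm --steps "0 0 -3 0 0 0 -0.1;0 0 -7 0 0 0 -0.1;0 0 -11 0 0 0 -0.1;4 0 -12 0 0 0 -0.1;8 0 -12 0 0 0 -0.1;12 -1 -12 0 0 0 -0.1;16 -1 -12 0 0 0 -0.1;20 -1.5 -12 0 0 0 -0.1;24 -2 -12 0 0 0 -0.1;28 -2 -12 0 0 0 -0.1;32 -2.5 -12 0 0 0 -0.1;36 -2.5 -11 0 0 0 -0.1;36.4 -2.5 -11 0 0 0 -0.1;36.4 -2.5 -11 0 0 0 -0.1;36.4 -2.5 -11 0 0 0 -0.1"

```text
t: 15.18
tcp_pos: [0.4267, 0.3454, 0.2498]
eef_rot: [1.687, 2.65, -0.001]
ft_force: [0.2, -0.2, 0.3]
grip_width: 0.0397
```

```bash
python3 go.py .4267 .3453 .13 25;  python3 -c "
from h import *
b=snap('side');crop(b,'s12',180,100,330,380,2)"
```

```text
t 15.18 p [0.4267 0.3454 0.2498] jaw 25.0 q [-0.2   0.33 -0.74  1.79  0.25  1.12 -0.58] F [ 0.2 -0.2  0.3] w 0.0397
shift [ 0.   -0.   11.98] turn [-0.01  0.04  0.04] rows>= 3
```

View pics/s12.png

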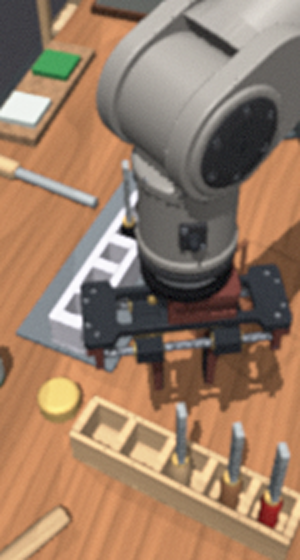

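jog_arm --steps "0 0 3 0 0 0 -0.1;0 0 6 0 0 0 -0.1;0 0 9 0 0 0 -0.1;0 0 11 0 0 0 -0.1;0 0 12 0 0 0 -0.1;0 0 12 0 0 0 -0.1;0 0 12 0 0 0 -1;0 0 12 0 0 0 -1;0 0 12 0 0 0 -1;0 0 12 0 0 0 -1;0 0 12 0 0 0 -1;0 0 12 0 0 0 -1;0 0 12 0 0 0 -1"

```text
t: 16.32
tcp_pos: [0.4268, 0.3461, 0.1307]
eef_rot: [1.687, 2.649, 0.002]
ft_force: [-0.6, -0.8, 4.9]
grip_width: 0.0075
```

```bash
python3 go.py .609 .0768 .35 25
```

```text
t 16.32 p [0.4268 0.3461 0.1307] jaw 25.0 q [-0.26  0.47 -0.68  1.91  0.37  0.89 -0.69] F [-0.6 -0.8  4.9] w 0.0075
shift [-32.11   5.15 -21.93] turn [0.07 0.   0.02] rows>= 10
```

jog_arm --steps "0 0 -1 0 0 0 -1;0 0 -4 0 0 0 -1;0 0 -8 0 0 0 -1;0 0 -12 0 0 0 -1;0 0 -16 0 0 0 -1;0 0 -19 0 0 0 -1;-4 0.5 -20 0 0 0 -1;-8 1 -20 0 0 0 -1;-12 2 -20 0 0 0 -1;-16 3 -20 0 0 0 -1;-20 4 -20 0 0 0 -1;-24 5 -20 0 0 0 -1;-28 5 -20 0 0 0 -1;-32 5.2 -19 0 0 0 -1;-32.1 5.2 -16 0 0 0 -1;-32.1 5.2 -13 0 0 0 -1;-32.1 5.2 -10 0 0 0 -1;-32.1 5.2 -9 0 0 0 -1;-32.1 5.2 -9 0 0 0 -1;-32.1 5.2 -9 0 0 0 -1"

```text
t: 17.98
tcp_pos: [0.6095, 0.0773, 0.2207]
eef_rot: [-1.687, -2.65, -0.001]
ft_force: [0.4, -0.8, -0.9]
grip_width: 0.008
```

```bash
python3 go.py .609 .0768 .141 25;  python3 -c "
from h import *
b=snap('side');crop(b,'s13',180,100,330,250,4)"
```

```text
t 17.98 p [0.6095 0.0773 0.2207] jaw 25.0 q [ 0.21  0.44 -0.58  1.68  0.26  1.1  -0.01] F [ 0.4 -0.8 -0.9] w 0.008
shift [-0.03 -0.07  7.97] turn [ 0.02 -0.02  0.05] rows>= 2
```

View pics/s13.png

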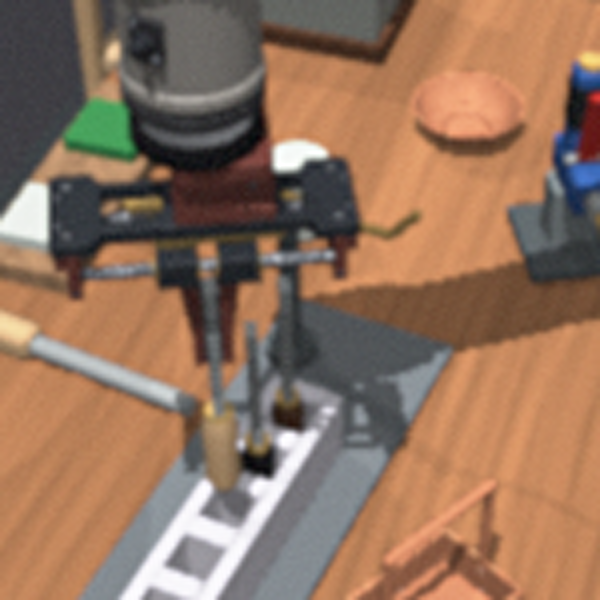

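jog_arm --steps "0 0 2 0 0 0 -1;0 0 4 0 0 0 -1;0 0 5.5 0 0 0 -1;0 0 6.5 0 0 0 -1;0 0 7.5 0 0 0 -1;0 0 8 0 0 0 -1;0 0 8 0 0 0 -1;0 0 8 0 0 0 -1;0 0 8 0 0 0 -0.1;0 0 8 0 0 0 -0.1;0 0 8 0 0 0 -0.1;0 0 8 0 0 0 -0.1"

```text
t: 19.03
tcp_pos: [0.6095, 0.0769, 0.1402]
eef_rot: [1.687, 2.649, 0.001]
ft_force: [-1.3, 0.7, -0.4]
grip_width: 0.0312
```

```bash
python3 go.py .3653 .3486 .25 25;  python3 -c "
from h import *
b=snap('side');crop(b,'s14',180,100,330,250,4)"
```

```text
t 19.03 p [0.6095 0.0769 0.1402] jaw 25.0 q [ 0.18  0.52 -0.55  1.75  0.33  0.96 -0.06] F [-1.3  0.7 -0.4] w 0.0312
shift [ 34.95 -10.64 -11.  ] turn [0.03 0.01 0.02] rows>= 10
```

View pics/s14.png

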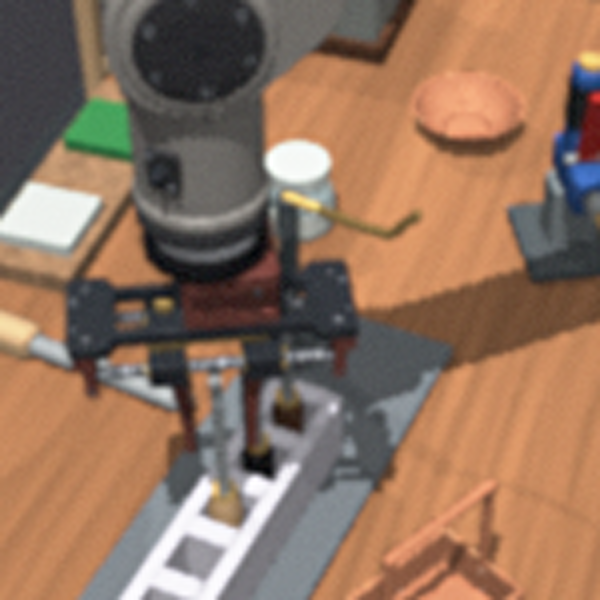

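jog_arm --steps "0 0 -3 0 0 0 -0.1;0 0 -7 0 0 0 -0.1;0 0 -11 0 0 0 -0.1;4 -1 -12 0 0 0 -0.1;8 -2 -12 0 0 0 -0.1;12 -3 -12 0 0 0 -0.1;16 -4 -12 0 0 0 -0.1;20 -5.5 -12 0 0 0 -0.1;24 -7 -12 0 0 0 -0.1;28 -8 -12 0 0 0 -0.1;32 -9.5 -12 0 0 0 -0.1;35 -10.6 -11 0 0 0 -0.1;35 -10.6 -11 0 0 0 -0.1;35 -10.6 -11 0 0 0 -0.1;35 -10.6 -11 0 0 0 -0.1"

```text
t: 20.33
tcp_pos: [0.3658, 0.3487, 0.2498]
eef_rot: [1.688, 2.649, -0.0]
ft_force: [0.3, -0.7, 0.3]
grip_width: 0.0394
```

```bash
python3 go.py .3653 .3486 .13 25;  python3 -c "
from h import *
b=snap('side');crop(b,'s15',180,100,360,380,2)"
```

```text
t 20.33 p [0.3658 0.3487 0.2498] jaw 25.0 q [-0.22  0.25 -0.78  1.88  0.2   1.09 -0.64] F [ 0.3 -0.7  0.3] w 0.0394
shift [ 0.02 -0.05 11.98] turn [0.   0.04 0.01] rows>= 3
```

View pics/s15.png

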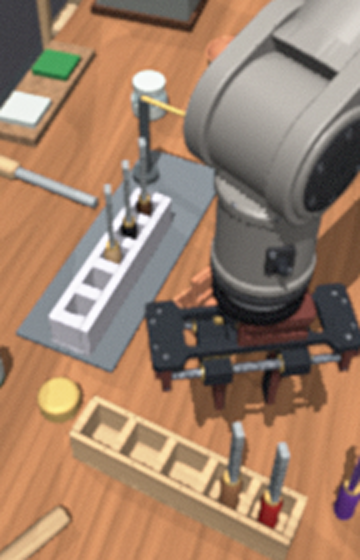

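jog_arm --steps "0 0 3 0 0 0 -0.1;0 0 6 0 0 0 -0.1;0 0 9 0 0 0 -0.1;0 0 11 0 0 0 -0.1;0 0 12 0 0 0 -0.1;0 0 12 0 0 0 -0.1;0 0 12 0 0 0 -1;0 0 12 0 0 0 -1;0 0 12 0 0 0 -1;0 0 12 0 0 0 -1;0 0 12 0 0 0 -1;0 0 12 0 0 0 -1;0 0 12 0 0 0 -1"

```text
t: 21.47
tcp_pos: [0.3656, 0.3496, 0.1306]
eef_rot: [1.687, 2.649, 0.002]
ft_force: [-0.0, -0.0, 5.8]
grip_width: 0.0081
```

```bash
python3 go.py .6148 .1265 .35 25
```

```text
t 21.47 p [0.3656 0.3496 0.1306] jaw 25.0 q [-0.3   0.41 -0.72  2.01  0.35  0.85 -0.77] F [-0.  -0.   5.8] w 0.0081
shift [-30.75  13.17 -21.93] turn [ 0.07 -0.    0.02] rows>= 10
```

jog_arm --steps "0 0 -1 0 0 0 -1;0 0 -4 0 0 0 -1;0 0 -8 0 0 0 -1;0 0 -12 0 0 0 -1;0 0 -16 0 0 0 -1;0 0 -19 0 0 0 -1;-3.5 1.5 -20 0 0 0 -1;-7 3 -20 0 0 0 -1;-10.5 4.5 -20 0 0 0 -1;-14 6 -20 0 0 0 -1;-18 7.5 -20 0 0 0 -1;-21.5 9 -20 0 0 0 -1;-25 10.5 -20 0 0 0 -1;-28 12 -19.5 0 0 0 -1;-30.7 13.2 -18 0 0 0 -1;-30.7 13.2 -14 0 0 0 -1;-30.7 13.2 -11 0 0 0 -1;-30.7 13.2 -9 0 0 0 -1;-30.7 13.2 -9 0 0 0 -1;-30.7 13.2 -9 0 0 0 -1"

```text
t: 23.13
tcp_pos: [0.614, 0.1268, 0.2196]
eef_rot: [-1.686, -2.649, 0.002]
ft_force: [-0.1, -0.7, -0.6]
grip_width: 0.0079
```

```bash
python3 go.py .6148 .1265 .141 25;  python3 -c "
from h import *
b=snap('side');crop(b,'s16',180,130,330,280,4)"
```

```text
t 23.13 p [0.614  0.1268 0.2196] jaw 25.0 q [ 0.13  0.47 -0.58  1.65  0.28  1.12 -0.1 ] F [-0.1 -0.7 -0.6] w 0.0079
shift [-0.06  0.07  7.86] turn [-0.12 -0.05  0.04] rows>= 2
```

View pics/s16.png

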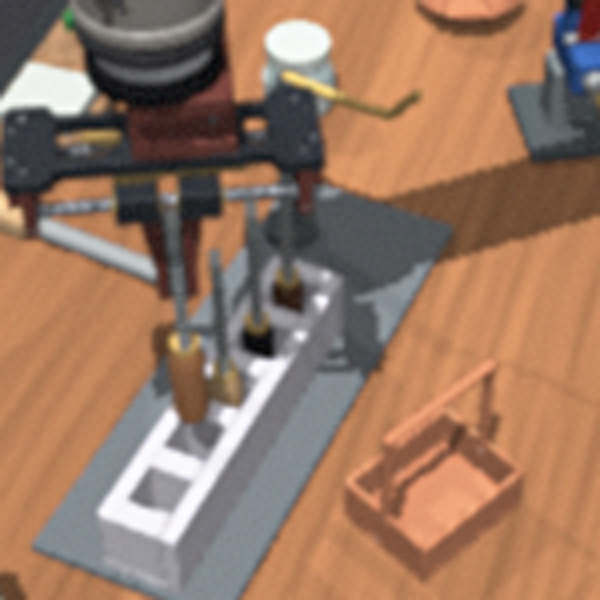

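Red next: (.3167,.3567).

jog_arm --steps "0 0 2 0 0 0 -1;0 0 4 0 0 0 -1;0 0 5.5 0 0 0 -1;0 0 6.5 0 0 0 -1;0 0 7.5 0 0 0 -1;0 0 8 0 0 0 -1;0 0 8 0 0 0 -1;0 0 8 0 0 0 -1;0 0 8 0 0 0 -0.1;0 0 8 0 0 0 -0.1;0 0 8 0 0 0 -0.1;0 0 8 0 0 0 -0.1"

```text
t: 24.18
tcp_pos: [0.6149, 0.1269, 0.1402]
eef_rot: [1.687, 2.649, 0.001]
ft_force: [-0.1, 0.2, 0.2]
grip_width: 0.0311
```

```bash
python3 go.py .3167 .3567 .25 25;  python3 -c "
from h import *
b=snap('side');crop(b,'s17',180,130,330,280,4)"
```

```text
t 24.18 p [0.6149 0.1269 0.1402] jaw 25.0 q [ 0.1   0.55 -0.56  1.72  0.34  0.97 -0.14] F [-0.1  0.2  0.2] w 0.0311
shift [ 33.43 -17.3  -11.  ] turn [0.03 0.01 0.02] rows>= 10
```

View pics/s17.png

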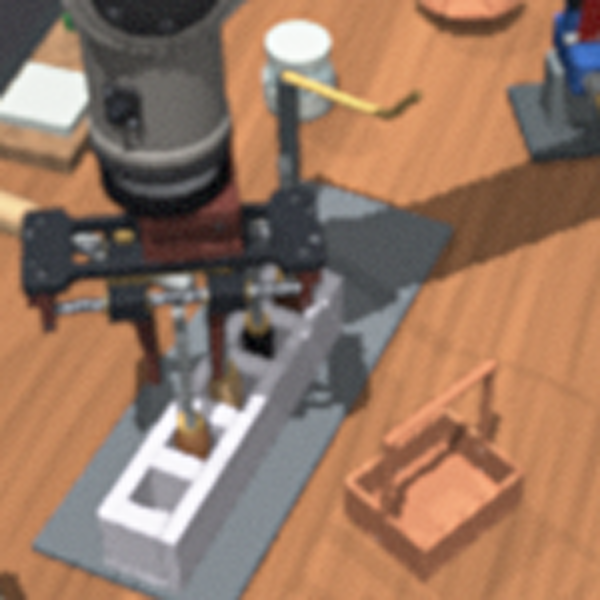

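jog_arm --steps "0 0 -3 0 0 0 -0.1;0 0 -7 0 0 0 -0.1;0 0 -11 0 0 0 -0.1;3.5 -2 -12 0 0 0 -0.1;7 -3.8 -12 0 0 0 -0.1;10.5 -5.5 -12 0 0 0 -0.1;14 -7.3 -12 0 0 0 -0.1;17.5 -9 -12 0 0 0 -0.1;21 -11 -12 0 0 0 -0.1;24.5 -13 -12 0 0 0 -0.1;28 -14.5 -12 0 0 0 -0.1;31 -16 -11.5 0 0 0 -0.1;33.4 -17.3 -11 0 0 0 -0.1;33.4 -17.3 -11 0 0 0 -0.1;33.4 -17.3 -11 0 0 0 -0.1;33.4 -17.3 -11 0 0 0 -0.1"

```text
t: 25.57
tcp_pos: [0.3174, 0.3559, 0.2499]
eef_rot: [1.688, 2.649, -0.0]
ft_force: [0.1, -0.1, 0.4]
grip_width: 0.0393
```

```bash
python3 go.py .3167 .3567 .13 25;  python3 -c "
from h import *
b=snap('side');crop(b,'s18',200,130,400,380,2)"
```

```text
t 25.57 p [0.3174 0.3559 0.2499] jaw 25.0 q [-0.25  0.2  -0.81  1.94  0.17  1.07 -0.69] F [ 0.1 -0.1  0.4] w 0.0393
shift [ 0.11 -0.04 11.99] turn [ 0.02  0.03 -0.02] rows>= 3
```

View pics/s18.png

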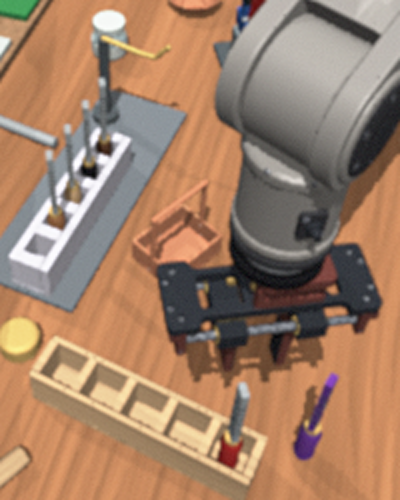

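jog_arm --steps "0 0 3 0 0 0 -0.1;0 0 6 0 0 0 -0.1;0 0 9 0 0 0 -0.1;0 0 11 0 0 0 -0.1;0 0 12 0 0 0 -0.1;0 0 12 0 0 0 -0.1;0 0 12 0 0 0 -1;0 0 12 0 0 0 -1;0 0 12 0 0 0 -1;0 0 12 0 0 0 -1;0 0 12 0 0 0 -1;0 0 12 0 0 0 -1;0 0 12 0 0 0 -1"

```text
t: 26.7
tcp_pos: [0.317, 0.3567, 0.1306]
eef_rot: [1.687, 2.649, 0.002]
ft_force: [0.5, -1.5, 6.7]
grip_width: 0.0079
```

```bash
python3 go.py .6205 .1762 .35 25
```

```text
t 26.7 p [0.317  0.3567 0.1306] jaw 25.0 q [-0.34  0.37 -0.75  2.07  0.34  0.83 -0.86] F [ 0.5 -1.5  6.7] w 0.0079
shift [-29.19  19.89 -21.92] turn [ 0.07 -0.    0.01] rows>= 10
```

jog_arm --steps "0 0 -1 0 0 0 -1;0 0 -4 0 0 0 -1;0 0 -8 0 0 0 -1;0 0 -12 0 0 0 -1;0 0 -16 0 0 0 -1;0 0 -19 0 0 0 -1;-3 2 -20 0 0 0 -1;-6 4 -20 0 0 0 -1;-9 6.2 -20 0 0 0 -1;-12 8.2 -20 0 0 0 -1;-15 10.3 -20 0 0 0 -1;-18.5 12.5 -20 0 0 0 -1;-22 15 -20 0 0 0 -1;-25.5 17.3 -19.5 0 0 0 -1;-29.1 19.9 -18 0 0 0 -1;-29.1 19.9 -14 0 0 0 -1;-29.1 19.9 -11 0 0 0 -1;-29.1 19.9 -9 0 0 0 -1;-29.1 19.9 -9 0 0 0 -1;-29.1 19.9 -9 0 0 0 -1"

```text
t: 28.37
tcp_pos: [0.6194, 0.1767, 0.2195]
eef_rot: [-1.686, -2.649, 0.002]
ft_force: [-0.1, 0.2, -0.2]
grip_width: 0.008
```

```bash
python3 go.py .6205 .1762 .141 25;  python3 -c "
from h import *
b=snap('side');crop(b,'s19',170,150,320,300,4)"
```

```text
t 28.37 p [0.6194 0.1767 0.2195] jaw 25.0 q [ 0.05  0.5  -0.59  1.6   0.3   1.14 -0.18] F [-0.1  0.2 -0.2] w 0.008
shift [-0.1   0.1   7.85] turn [-0.13 -0.05  0.04] rows>= 2
```

View pics/s19.png

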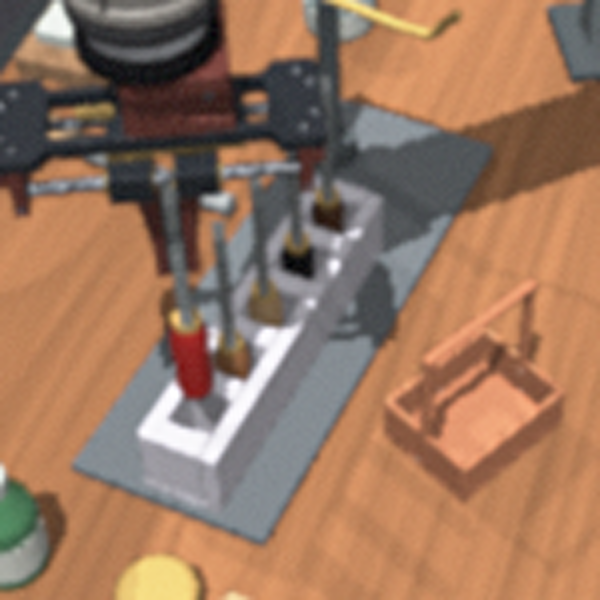

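jog_arm --steps "0 0 2 0 0 0 -1;0 0 4 0 0 0 -1;0 0 5.5 0 0 0 -1;0 0 6.5 0 0 0 -1;0 0 7.5 0 0 0 -1;0 0 7.9 0 0 0 -1;0 0 7.9 0 0 0 -1;0 0 7.9 0 0 0 -1;0 0 7.9 0 0 0 -0.1;0 0 7.9 0 0 0 -0.1;0 0 7.9 0 0 0 -0.1;0 0 7.9 0 0 0 -0.1;0 0 5 0 0 0 -0.1;0 0 1 0 0 0 -0.1;0 0 -3 0 0 0 -0.1;0 0 -7 0 0 0 -0.1;4 0 -10 0 0 0 -0.1;8 0 -10 0 0 0 -0.1;12 0 -10 0 0 0 -0.1;16 0 -10 0 0 0 -0.1"

```text
t: 30.08
tcp_pos: [0.5528, 0.3215, 0.3214]
eef_rot: [1.689, 2.648, 0.003]
ft_force: [-0.1, 1.0, -0.9]
grip_width: 0.0396
```

jog_arm --steps "4 -2 0 0 0 0 0;8 -4 0 0 0 0 0;10 -6 0 0 0 0 0;12 -10 0 0 0 0 0;12 -10 0 0 0 0 0;12 -10 0 0 0 0 0"

```text
t: 30.58
tcp_pos: [0.4092, 0.3876, 0.3207]
eef_rot: [1.68, 2.653, 0.001]
ft_force: [1.6, -0.0, 0.7]
grip_width: 0.0443
```

```bash
python3 go.py .5 .1 .35 25;  python3 -c "
from h import *
import pickle
a=snap('top');b=snap('side');pickle.dump((a,b),open('ab2.pkl','wb'))
crop(a,'t20',220,170,440,300,3.6);crop(b,'s20',180,100,380,300,3)"
```

```text
t 30.58 p [0.4092 0.3876 0.3207] jaw 25.3 q [-0.28  0.29 -0.73  1.66  0.21  1.26 -0.61] F [ 1.6 -0.   0.7] w 0.0443
shift [-29.88  -4.07  -2.92] turn [0.06 0.03 0.3 ] rows>= 8
```

View pics/s20.png

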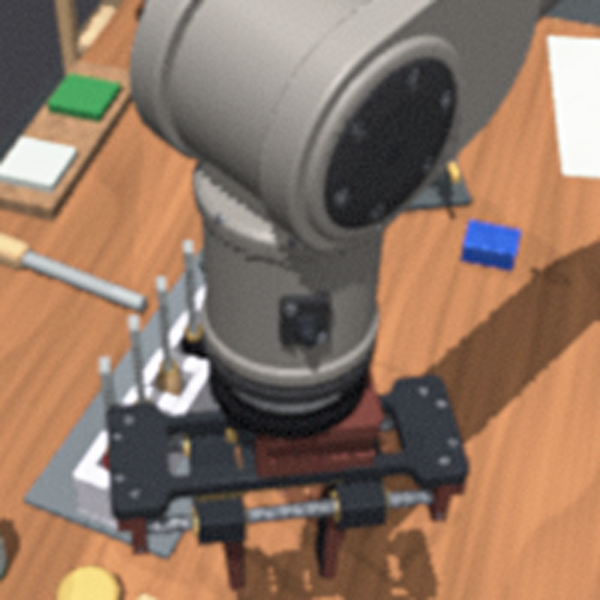

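View pics/t20.png

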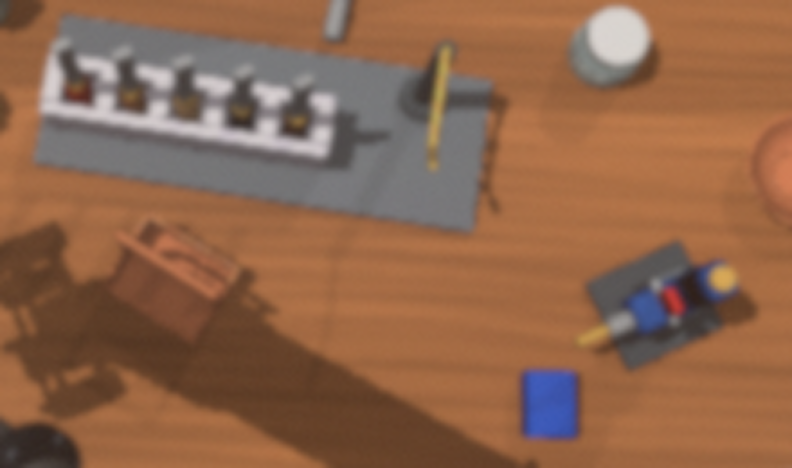

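Run:
```python
from h import *
import pickle; a,b=pickle.load(open("ab.pkl","rb"));a2,b2=pickle.load(open("ab2.pkl","rb"))
for t,s in (((253,235.5),(277.7,240)),((281,251),(303.3,221.7))):
    p,e=tri(a,t,b,s); print("bail",p.round(4),round(e,4),"topplane",plane(a,t,.12).round(4)[:2],"side",plane(b,s,.12).round(4)[:2])
o=np.array([.609,.0768]);th=np.radians(-6.6);X=np.array([np.cos(th),np.sin(th)]);Y=np.array([-np.sin(th),np.cos(th)])
# hook: bend and post end and tip
off3=np.array([190,100]);
for n,t,s,z in (("post",(444,45),(187,150),.165),("bend",(433,153),(262,176),.165),("tip",(433,165),(283,163),.187)):
    t=np.array(t)/3.6+[220,170]; s=np.array(s)/3+off3
    p,e=tri(a2,t,b,s); q=p[:2]-o
    print(n,p.round(4),round(e,4),"top",plane(a2,t,z).round(4)[:2],"side",plane(b,s,z).round(4)[:2],"station",(q@X).round(4),(q@Y).round(4))
crop(b,"s_hook",225,140,295,200,10); crop(a2,"t_hook",320,170,360,225,10);crop(b,"s_bask",255,210,320,280,9);crop(a2,"t_bask",240,220,300,275,10)
```

```text
bail [0.4747 0.1265 0.1198] 0.0005 topplane [0.4749 0.1265] side [0.4744 0.1266]
bail [0.4297 0.0381 0.1118] 0.0043 topplane [0.4309 0.038 ] side [0.4264 0.0454]
post [ 0.6384 -0.1423  0.171 ] 0.0062 top [ 0.6435 -0.143 ] side [ 0.6377 -0.1488] station 0.0544 -0.2143
bend [ 0.552  -0.1351  0.1632] 0.0045 top [ 0.5493 -0.135 ] side [ 0.5538 -0.1334] station -0.0322 -0.2171
tip [ 0.5334 -0.132   0.188 ] 0.0014 top [ 0.5343 -0.1321] side [ 0.5329 -0.1331] station -0.0511 -0.2161
```

View pics/s_hook.png

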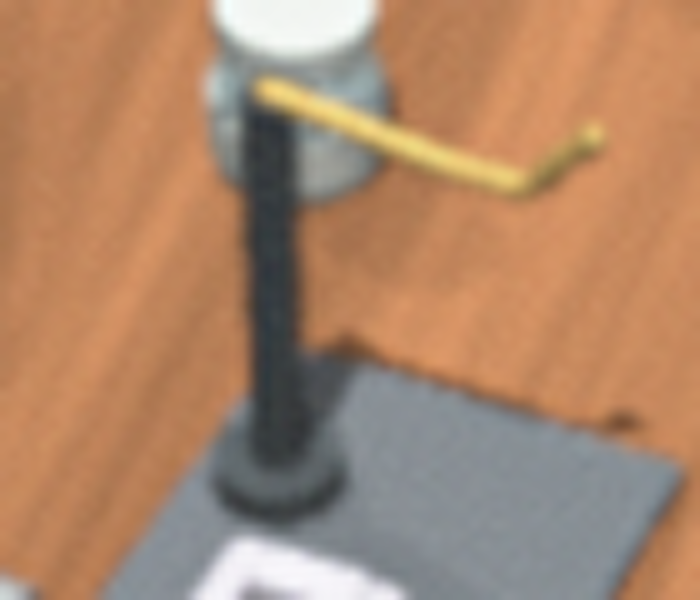

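View pics/t_hook.png

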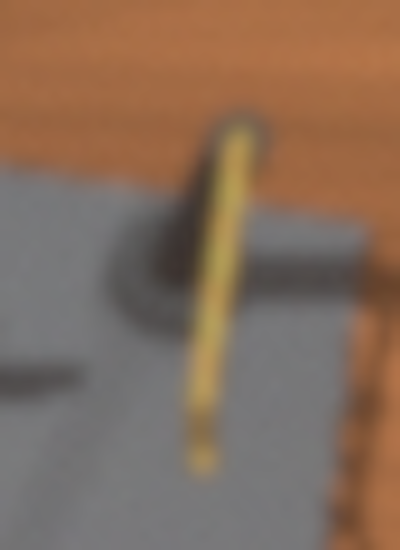

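View pics/s_bask.png

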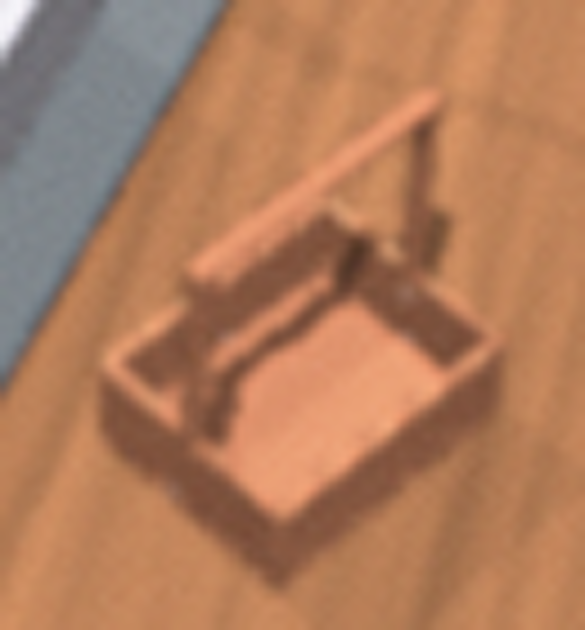

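View pics/t_bask.png

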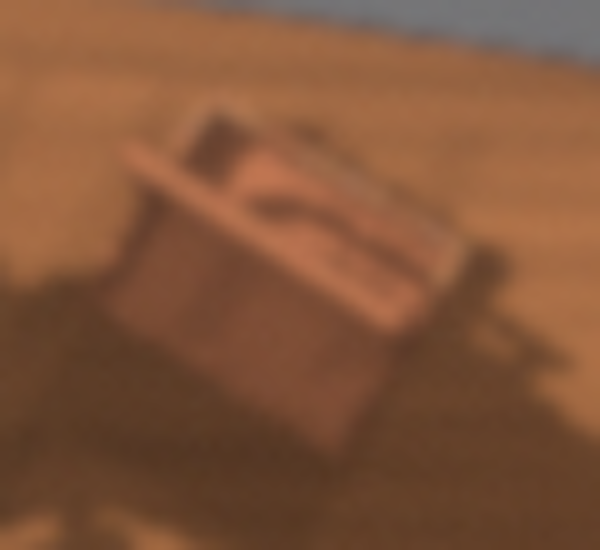

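Run:
```python
from h import *
import pickle; a,b=pickle.load(open("ab.pkl","rb"));a2,b2=pickle.load(open("ab2.pkl","rb"))
for t,s in (((253.2,235.5),(276.4,241.1)),((279.7,252.5),(303,220.8))):
    p,e=tri(a2,t,b,s); print("bail",p.round(4),round(e,4),"top",plane(a2,t,.12).round(4)[:2],"side",plane(b,s,.12).round(4)[:2])
o=np.array([.609,.0768]);th=np.radians(-6.6);X=np.array([np.cos(th),np.sin(th)]);Y=np.array([-np.sin(th),np.cos(th)])
for n,t,s,z in (("post",(343.8,183),(251.2,148.8),.165),("bend",(340,210.5),(277.2,158.2),.165),("tip",(340.3,216.5),(284.2,153.2),.187)):
    p,e=tri(a2,t,b,s)
    f=lambda p:((p[:2]-o)@np.c_[X,Y]).round(4)
    print(n,p.round(4),round(e,4),"st tri",f(p),"top",f(plane(a2,t,z)),"side",f(plane(b,s,z)))
```

```text
bail [0.4768 0.1265 0.1138] 0.0018 top [0.4749 0.1259] side [0.4765 0.1311]
bail [0.4271 0.0418 0.1192] 0.0018 top [0.4261 0.0418] side [0.428  0.0425]
post [ 0.6393 -0.1432  0.1734] 0.0002 st tri [ 0.0554 -0.2151] top [ 0.0582 -0.216 ] side [ 0.0601 -0.2246]
bend [ 0.5548 -0.1339  0.1662] 0.0007 st tri [-0.0297 -0.2156] top [-0.029  -0.2157] side [-0.0295 -0.2169]
tip [ 0.5321 -0.1315  0.1923] 0.002 st tri [-0.0524 -0.2157] top [-0.0522 -0.2165] side [-0.0491 -0.2219]
```

```bash
python3 go.py .4655 .1085 .22 -30
```

```text
t 30.68 p [0.413  0.386  0.3202] jaw 25.0 q [-0.28  0.3  -0.73  1.66  0.21  1.26 -0.61] F [ 0.2  0.  -0.4] w 0.0443
shift [-27.37  -6.96  10.03] turn [ 0.08  0.   54.95] rows>= 8
```

jog_arm --steps "-4 -1 0 0 0 6 -0.1;-8 -2 0 0 0 12 -0.1;-12 -3 0 0 0 18 -0.1;-16 -4 0 0 0 24 -0.1;-20 -5 0 0 0 30 -0.1;-24 -6 0 0 0 37 -0.1;-27.4 -7 0 0 0 44 -0.1;-27.4 -7 0 0 0 51 -0.1;-27.4 -7 3 0 0 55 -0.1;-27.4 -7 6 0 0 55 -0.1;-27.4 -7 9 0 0 55 -0.1;-27.4 -7 10 0 0 55 -0.1;-27.4 -7 10 0 0 55 -0.1;-27.4 -7 10 0 0 55 -0.1"

```text
t: 31.85
tcp_pos: [0.4652, 0.1082, 0.2204]
eef_rot: [-2.721, -1.569, -0.0]
ft_force: [-0.5, 0.8, -0.1]
grip_width: 0.0393
```

```bash
python3 go.py .4655 .1085 .101 -30;  python3 -c "
from h import *
a=snap('top');b=snap('side');crop(b,'s21',220,150,380,300,4);crop(a,'t21',220,170,440,300,3.6)
print(proj(b,[[.4655,.1085,.12],[.4515,.0842,.12]]),proj(a,[[.4655,.1085,.12]]))"
```

```text
t 31.85 p [0.4652 0.1082 0.2204] jaw -30.1 q [ 0.07  0.19 -0.47  1.99  0.1   0.99 -0.98] F [-0.5  0.8 -0.1] w 0.0393
shift [4.000e-02 1.000e-02 1.194e+01] turn [-0.02 -0.01 -0.06] rows>= 3
[[282.92778009 235.60448436]
 [290.5485527  230.0457816 ]] [[258.64752295 238.78026436]]
```

View pics/s21.png

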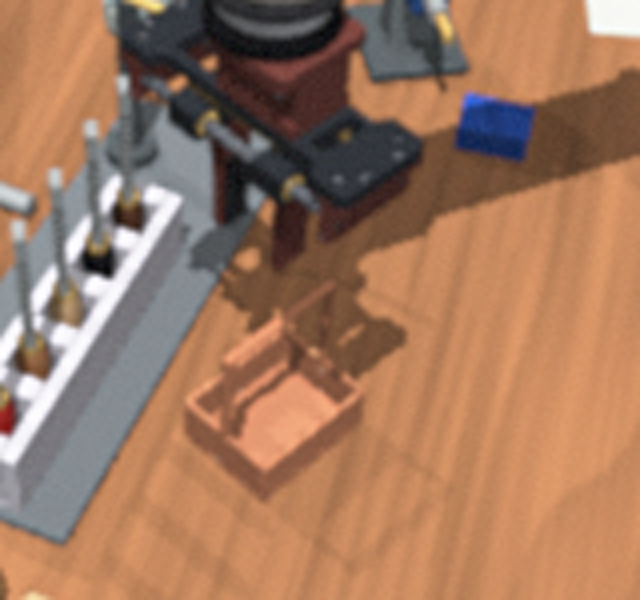

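View pics/t21.png

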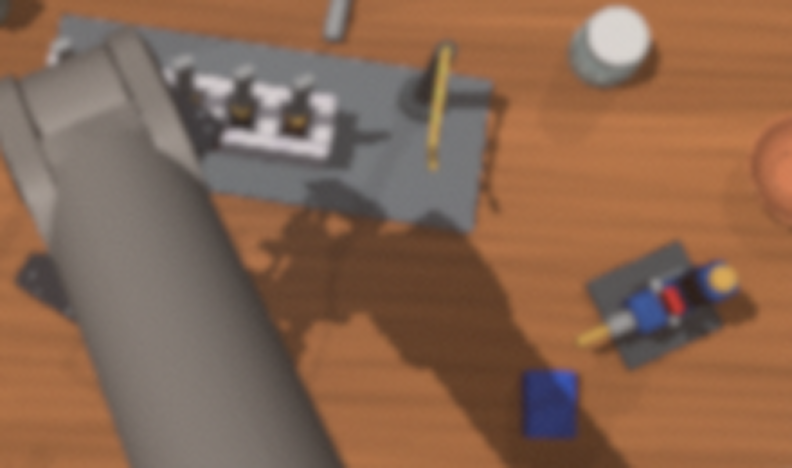

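jog_arm --steps "0 0 3 0 0 0 -0.1;0 0 6 0 0 0 -0.1;0 0 9 0 0 0 -0.1;0 0 11 0 0 0 -0.1;0 0 11.9 0 0 0 -0.1;0 0 11.9 0 0 0 -0.1;0 0 11.9 0 0 0 -0.1" --force 40

```text
t: 32.53
tcp_pos: [0.4654, 0.109, 0.1021]
eef_rot: [2.72, 1.571, 0.003]
ft_force: [0.8, 0.4, 0.8]
grip_width: 0.039
```

```bash
python3 go.py .4655 .1085 .101 -30;  python3 -c "
from h import *
b=snap('side');crop(b,'s22',220,150,380,300,4)"
```

```text
t 32.53 p [0.4654 0.109  0.1021] jaw -30.0 q [ 0.01  0.36 -0.44  2.1   0.23  0.73 -1.1 ] F [0.8 0.4 0.8] w 0.039
shift [-0.04  0.03  0.11] turn [ 0.07 -0.07  0.01] rows>= 1
```

View pics/s22.png

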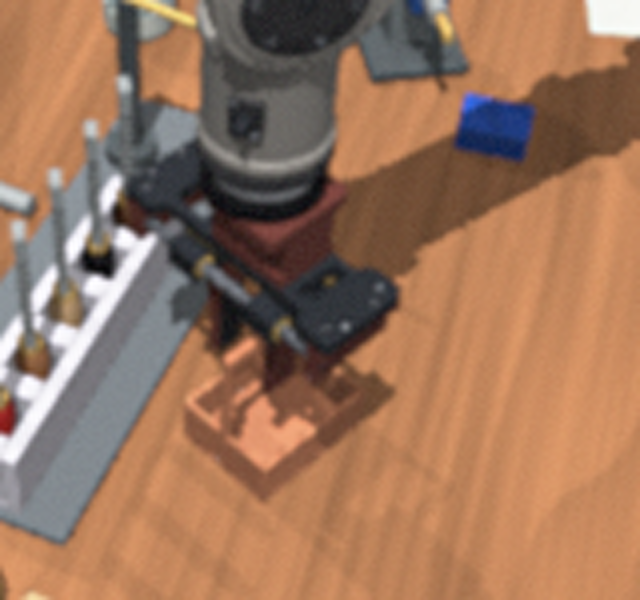

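jog_arm --steps "0 0 0 0 0 0 -1;0 0 0 0 0 0 -1;0 0 0 0 0 0 -1;0 0 0 0 0 0 -1;0 0 0 0 0 0 -1;0 0 0 0 0 0 -1;0 0 0 0 0 0 -1;0 0 -1 0 0 0 -1;0 0 -3 0 0 0 -1;0 0 -6 0 0 0 -1;0 0 -9 0 0 0 -1;0 0 -11 0 0 0 -1;0 0 -11 0 0 0 -1;0 0 -11 0 0 0 -1" --force 40

```text
t: 33.75
tcp_pos: [0.4646, 0.1088, 0.2118]
eef_rot: [2.72, 1.571, 0.003]
ft_force: [-0.3, -0.3, -3.2]
grip_width: 0.0068
```

```bash
python3 go.py .4881 -.0982 .213 -6.6;  python3 -c "
from h import *
b=snap('side');crop(b,'s23',220,130,380,280,4)"
```

```text
t 33.75 p [0.4646 0.1088 0.2118] jaw -30.0 q [ 0.07  0.2  -0.48  2.    0.11  0.97 -0.99] F [-0.3 -0.3 -3.2] w 0.0068
shift [-16.75  12.38  -0.12] turn [  0.1   -0.05 -23.39] rows>= 5
```

View pics/s23.png

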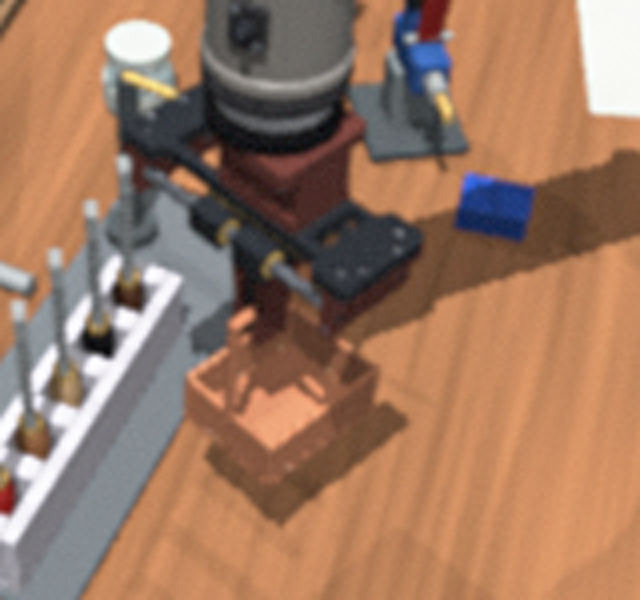

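jog_arm --steps "-3 2.3 0 0 0 -4 -1;-6 4.5 0 0 0 -8 -1;-9 6.7 0 0 0 -12 -1;-12 9 0 0 0 -16 -1;-15 11 0 0 0 -20 -1;-16.7 12.4 1 0 0 -23.4 -1;-16.7 12.4 2 0 0 -23.4 -1;-16.7 12.4 2 0 0 -23.4 -1;-16.7 12.4 2 0 0 -23.4 -1;-16.7 12.4 2 0 0 -23.4 -1"

```text
t: 34.63
tcp_pos: [0.4879, -0.0962, 0.1904]
eef_rot: [-2.342, -2.091, 0.001]
ft_force: [0.0, 0.8, -1.6]
grip_width: 0.0064
```

```bash
python3 go.py .5675 -.1072 .192 -6.6;  python3 -c "
from h import *
a=snap('top');b=snap('side');crop(b,'s24',220,110,380,230,5);crop(a,'t24',260,150,400,270,5)"
```

```text
t 34.63 p [ 0.4879 -0.0962  0.1904] jaw -6.5 q [ 0.41  0.25 -0.39  1.98  0.12  0.93 -0.15] F [ 0.   0.8 -1.6] w 0.0064
shift [-0.19  8.04 -0.18] turn [-0.09 -0.05  0.13] rows>= 2
```

View pics/s24.png

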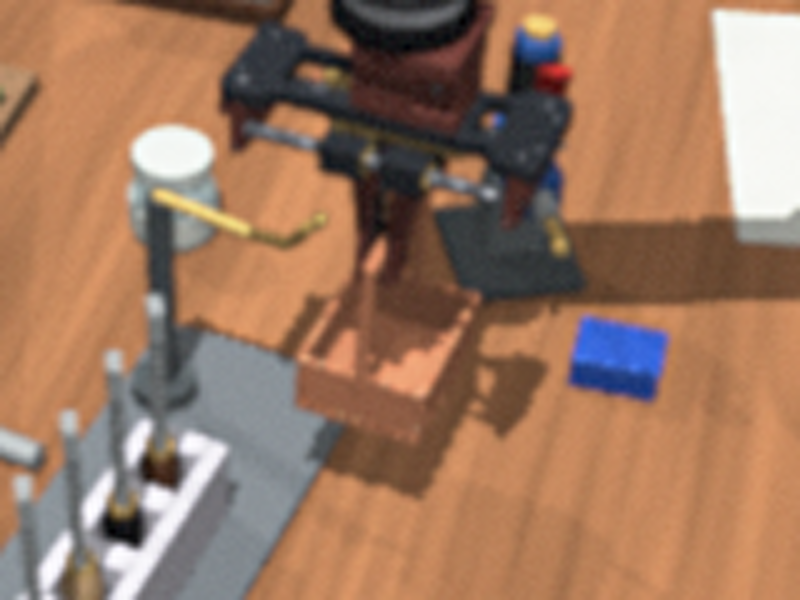

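View pics/t24.png

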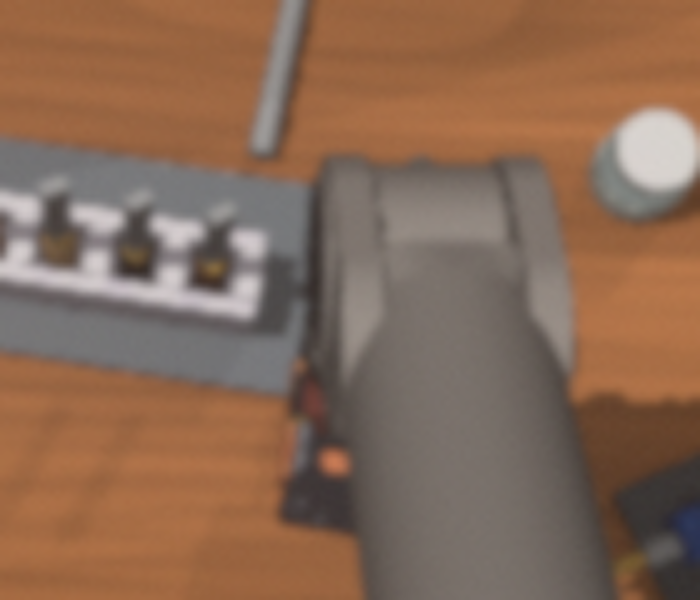

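```bash
python3 -c "
from h import *
b=snap('side')
Y=np.array([.1149,.9934,0]);X=np.array([.9934,-.1149,0])
p=np.array([.488,-.097,.209])
print('near end',(proj(b,[p+.020*Y])-[220,110])*5)
c=p-.028*Y-[0,0,.120]
for sx,sy in((1,1),(-1,1),(-1,-1)): print('rim',(proj(b,[c+.04*sx*X+.05*sy*Y+[0,0,.04]])-[220,110])*5)
"; python3 go.py .5675 -.1072 .192 -6.6
```

```text
near end [[369.79511008 267.04964887]]
rim [[297.39850147 354.60449233]]
rim [[424.97619227 394.19191295]]
rim [[481.99122804 290.30460898]]
t 34.78 p [ 0.4885 -0.0967  0.1912] jaw -6.5 q [ 0.41  0.25 -0.39  1.98  0.12  0.93 -0.15] F [ 0.4  0.1 -2.1] w 0.0069
shift [-0.15  7.97 -0.08] turn [ 0.03 -0.01  0.13] rows>= 2
```

jog_arm --steps "-0.1 1.5 0 0 0 0 -1;-0.1 3 0 0 0 0 -1;-0.1 4.5 0 0 0 0 -1;-0.1 6 0 0 0 0 -1;-0.1 7 0 0 0 0 -1;-0.1 8 0 0 0 0 -1;-0.1 8 0 0 0 0 -1;-0.1 8 0 0 0 0 -1;-0.1 8 0 0 0 0 -1"

```text
t: 35.53
tcp_pos: [0.5669, -0.108, 0.1907]
eef_rot: [-2.345, -2.09, 0.001]
ft_force: [-0.9, 0.2, -1.0]
grip_width: 0.0068
```

```bash
python3 go.py .5675 -.1072 .155 -6.6;  python3 -c "
from h import *
a=snap('top');b=snap('side');crop(b,'s25',220,110,340,230,6)"
```

```text
t 35.53 p [ 0.5669 -0.108   0.1907] jaw -6.6 q [ 0.37  0.38 -0.37  1.81  0.16  0.99 -0.17] F [-0.9  0.2 -1. ] w 0.0068
shift [0.09 0.06 3.57] turn [-0.05  0.01  0.03] rows>= 1
```

View pics/s25.png

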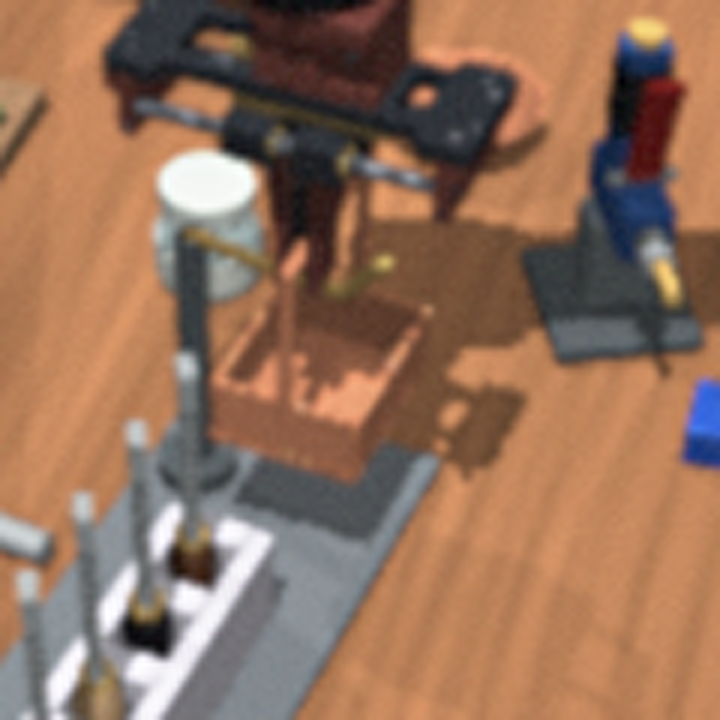

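jog_arm --steps "0.1 0 1 0 0 0 -1;0.1 0 2 0 0 0 -1;0.1 0 2.6 0 0 0 -1;0.1 0 3 0 0 0 -1;0.1 0 3.3 0 0 0 -1;0.1 0 3.3 0 0 0 -1;0.1 0 3.3 0 0 0 -1"

```text
t: 36.22
tcp_pos: [0.5678, -0.1072, 0.1578]
eef_rot: [-2.345, -2.09, 0.0]
ft_force: [0.5, 0.3, -2.5]
grip_width: 0.0068
```

```bash
python3 go.py .5675 -.1072 .155 -6.6;  python3 -c "
from h import *
b=snap('side');crop(b,'s26',220,110,340,230,6)
print(*[bot.sense()['ft_force'][2] for _ in range(2)])"
```

```text
t 36.22 p [ 0.5678 -0.1072  0.1578] jaw -6.6 q [ 0.36  0.41 -0.36  1.84  0.18  0.92 -0.19] F [ 0.5  0.3 -2.5] w 0.0068
shift [-0.01 -0.03  0.28] turn [-0.01 -0.    0.02] rows>= 1
-2.2725664037131534 -2.2725664037131534
```

View pics/s26.png

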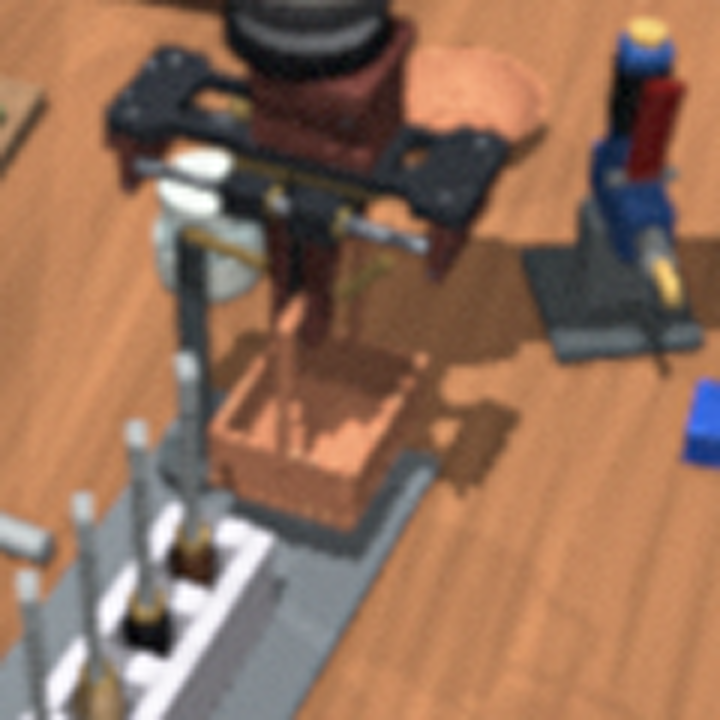

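jog_arm --steps "0 0 0.2 0 0 0 -1;0 0 0.3 0 0 0 -1;0 0 0.4 0 0 0 -1;0 0 0.4 0 0 0 -1;0 0 0.4 0 0 0 -1;0 0 0.4 0 0 0 -1"

```text
t: 36.77
tcp_pos: [0.5678, -0.1072, 0.154]
eef_rot: [2.345, 2.09, 0.0]
ft_force: [-0.3, -0.0, -1.2]
grip_width: 0.0069
```

jog_arm --steps "0 0 0.1 0 0 0 -1;0 0 0.2 0 0 0 -1;0 0 0.2 0 0 0 -1;0 0 0.2 0 0 0 -1;0 0 0.2 0 0 0 -1"

```text
t: 37.18
tcp_pos: [0.5681, -0.1071, 0.1527]
eef_rot: [2.345, 2.09, 0.001]
ft_force: [-1.9, 0.8, 5.0]
grip_width: 0.0071
```

```bash
python3 -c "
from h import *
F=[]
for i in range(3):
  b=snap('side');F.append(np.r_[bot.sense()['ft_force'],bot.sense()['moment']].round(2))
print(*F,sep='\n')
crop(b,'s27',230,130,310,210,9)"
```

```text
[-3.3   0.66  5.11 -0.02  0.39 -0.03]
[-1.95 -0.34  5.16 -0.1   0.35 -0.05]
[-2.55  0.81  5.23 -0.02  0.38 -0.06]
```

View pics/s27.png

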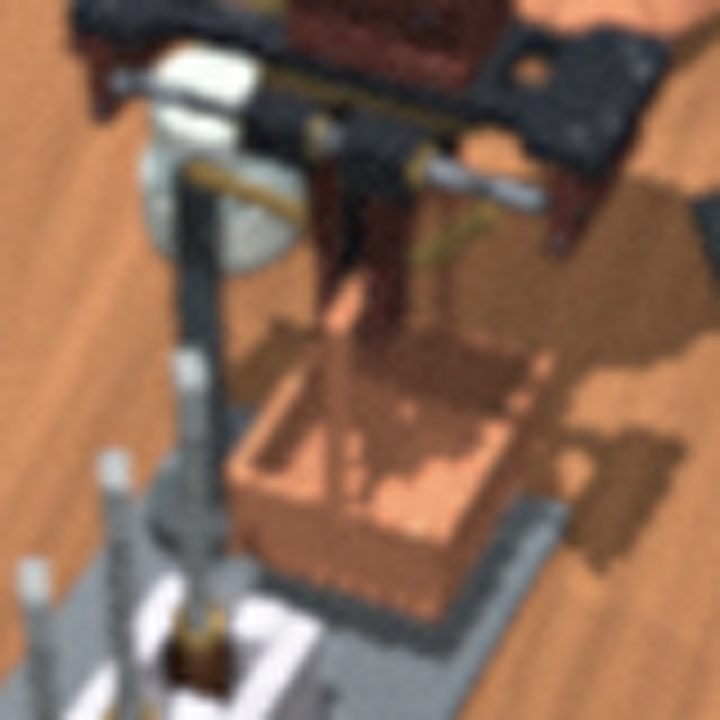

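jog_arm --steps "0 0 -0.1 0 0 0 -1;0 0 -0.1 0 0 0 -1;0 0 -0.1 0 0 0 -0.5;0 0 -0.1 0 0 0 -0.3;0 0 -0.1 0 0 0 -0.3;0 0 -0.1 0 0 0 -0.3;0 0 -0.1 0 0 0 -0.3"

```text
t: 37.92
tcp_pos: [0.5676, -0.1072, 0.1527]
eef_rot: [-2.345, -2.09, 0.0]
ft_force: [-0.0, 0.5, -0.1]
grip_width: 0.0303
```

```bash
python3 go.py .5675 -.1072 .155 -6.6;python3 -c "
from h import *
b=snap('side')
crop(b,'s28',230,130,310,210,9)"
```

```text
t 37.92 p [ 0.5676 -0.1072  0.1527] jaw -6.6 q [ 0.36  0.42 -0.36  1.84  0.18  0.91 -0.2 ] F [-0.   0.5 -0.1] w 0.0303
shift [-0.   -0.01 -0.23] turn [-0.01 -0.    0.02] rows>= 1
```

View pics/s28.png

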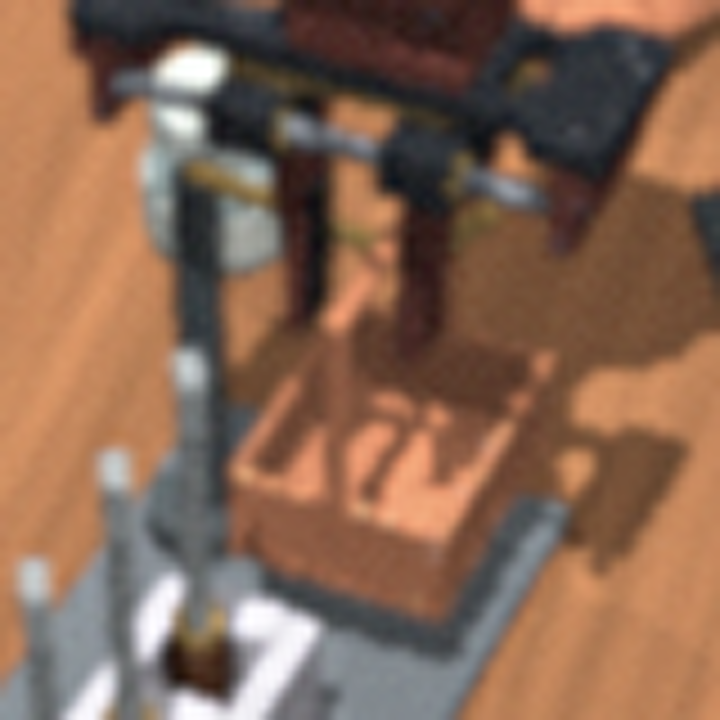

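jog_arm --steps "0 0 -1 0 0 0 -0.3;0 0 -3 0 0 0 -0.3;0 0 -6 0 0 0 -0.3;0 0 -10 0 0 0 -0.3;0 0 -14 0 0 0 -0.3;0 0 -17 0 0 0 -0.3;0 0 -17 0 0 0 -0.3;0 0 -17 0 0 0 -0.3"

```text
t: 38.63
tcp_pos: [0.5687, -0.1071, 0.3256]
eef_rot: [2.343, 2.088, 0.005]
ft_force: [0.2, 1.0, -0.5]
grip_width: 0.0309
```

```bash
python3 -c "
from h import *
import pickle
b=snap('side','s29f');a=snap('top')
crop(b,'s29',230,110,350,230,6)
a0,b0=pickle.load(open('ab2.pkl','rb'));_,b1=pickle.load(open('ab.pkl','rb'))
crop(a0,'g_t',375,230,435,280,12);crop(b1,'g_s',300,105,350,180,10)"
```

```text
(no output)
```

View pics/s29.png

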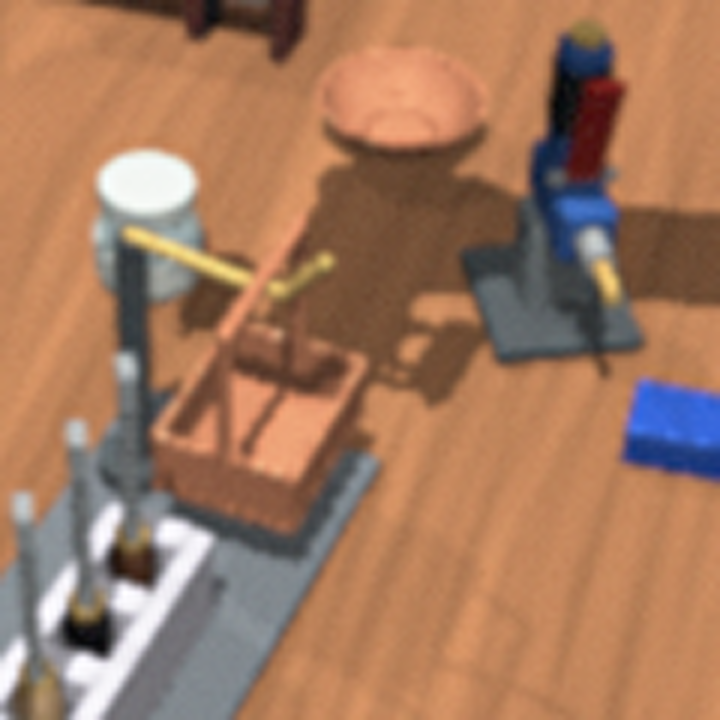

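View pics/g_t.png

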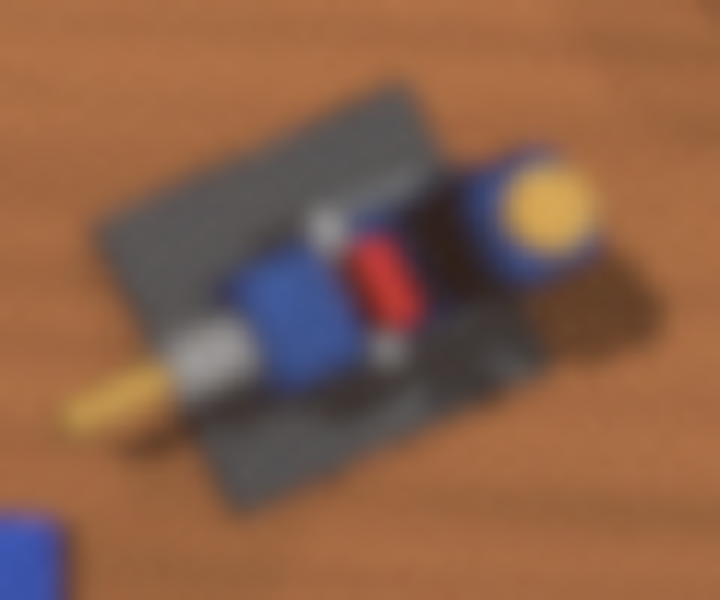

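View pics/g_s.png

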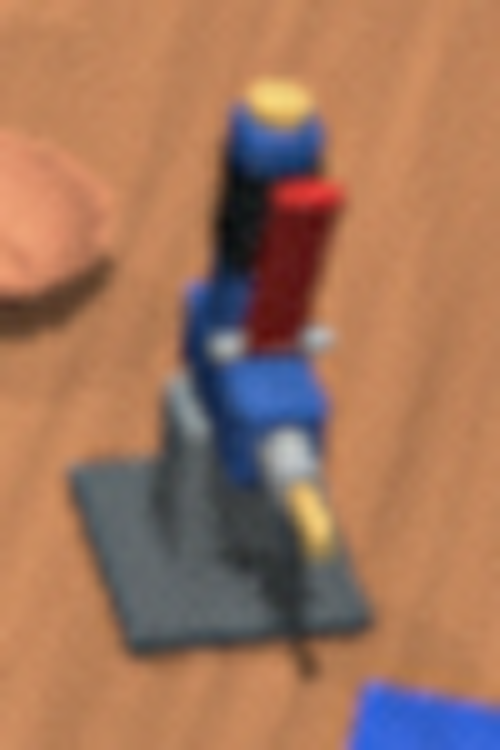

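```bash
cat > gun.py <<'E'
from h import *
import pickle
a0,_=pickle.load(open('ab2.pkl','rb'));_,b1=pickle.load(open('ab.pkl','rb'))
t=np.array;T=lambda x,y:np.array([375+x/12,230+y/12]);S=lambda x,y:np.array([300+x/10,105+y/10])
for n,u,v,z in (("stub",T(548,208),S(280,98),.195),("trigtop",T(388,282),S(308,195),.189)):
    p,e=tri(a0,u,b1,v);print(n,p.round(4),round(e,4),"top",plane(a0,u,z).round(4),"side",plane(b1,v,z).round(4))
def seg(d,p,q,z):
    v=(plane(d,q,z)-plane(d,p,z)); return np.degrees(np.arctan2(v[1],v[0])).round(1),np.linalg.norm(v).round(4)
P=[T(400,80),T(97,235),T(235,512)]
print("foot edges top",seg(a0,P[0],P[1],.008),seg(a0,P[1],P[2],.008))
Q=[S(70,465),S(135,650),S(370,620)]
print("foot side",seg(b1,Q[0],Q[1],.008),seg(b1,Q[1],Q[2],.008))
print("corners top",[plane(a0,x,.008)[:2].round(4) for x in P]," side",[plane(b1,x,.008)[:2].round(4) for x in Q])
# trigger long axis
print("trig top edge",seg(a0,T(367,245),T(408,318),.189), "nozzle", plane(a0,T(70,420),.09).round(4))
hsv=cv2.cvtColor(a0["frame"],cv2.COLOR_RGB2HSV);m=((hsv[...,0]<8)|(hsv[...,0]>172))&(hsv[...,1]>170)&(hsv[...,2]>120)
ys,xs=np.nonzero(m[235:270,395:425]);print("red",xs.mean()+395,ys.mean()+235,len(xs))
E
python3 gun.py
```

```text
stub [ 0.4504 -0.3626  0.1953] 0.0001 top [ 0.4504 -0.3627  0.195 ] side [ 0.4505 -0.3631  0.195 ]
trigtop [ 0.4326 -0.3273  0.1848] 0.0007 top [ 0.4317 -0.326   0.189 ] side [ 0.4322 -0.3212  0.189 ]
foot edges top (np.float64(119.1), np.float64(0.0976)) (np.float64(-153.6), np.float64(0.0837))
foot side (np.float64(116.2), np.float64(0.1036)) (np.float64(-151.2), np.float64(0.0864))
corners top [array([ 0.5118, -0.3866]), array([ 0.4643, -0.3014]), array([ 0.3893, -0.3387])]  side [array([ 0.5114, -0.3893]), array([ 0.4656, -0.2964]), array([ 0.39 , -0.338])]
trig top edge (np.float64(-151.1), np.float64(0.0195)) nozzle [ 0.4047 -0.2736  0.09  ]
red 406.57142857142856 253.28571428571428 14
```

```bash
python3 go.py .4472 -.3566 .29 -62.7
```

```text
t 38.73 p [ 0.5671 -0.1072  0.3222] jaw -6.6 q [ 0.38  0.26 -0.38  1.65  0.1   1.25 -0.13] F [-0.1 -0.2 -0.8] w 0.0304
shift [-26.15  -9.05   3.24] turn [-6.000e-02  4.000e-02  5.612e+01] rows>= 8
```

jog_arm --steps "-3 -1 0 0 0 6 0;-6 -2 0 0 0 12 0.5;-9 -3 0 0 0 18 1;-12 -4 0 0 0 24 1;-15 -5 0 0 0 30 1;-18 -6 0 0 0 36 1;-21 -7 0 0 0 42 1;-24 -8.3 0 0 0 48 1;-26.2 -9 1 0 0 54 1;-26.2 -9 3.2 0 0 56.1 1;-26.2 -9 3.2 0 0 56.1 1;-26.2 -9 3.2 0 0 56.1 1;-26.2 -9 3.2 0 0 56.1 1" --force 25

```text
t: 39.82
tcp_pos: [0.4488, -0.3559, 0.2907]
eef_rot: [-3.05, -0.746, 0.001]
ft_force: [0.1, 0.3, 0.4]
grip_width: 0.0879
```

```bash
python3 go.py .4472 -.3566 .156 -62.7; python3 -c "
from h import *
b=snap('side');a=snap('top');crop(a,'t30',220,160,420,290,4);crop(b,'s30',190,90,370,290,3)"
```

```text
t 39.82 p [ 0.4488 -0.3559  0.2907] jaw -62.5 q [ 0.64  0.26 -0.1   1.72  0.03  1.17 -0.55] F [0.1 0.3 0.4] w 0.0879
shift [-1.700e-01  1.000e-02  1.347e+01] turn [-0.08  0.01  0.2 ] rows>= 4
```

View pics/t30.png

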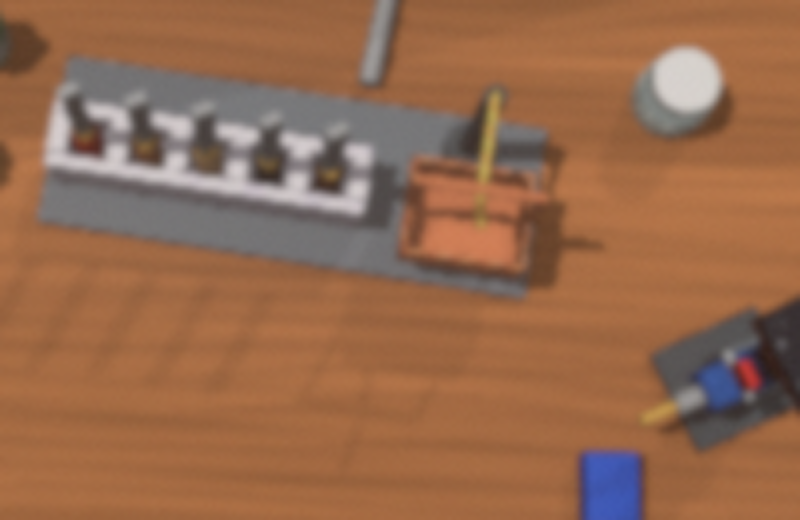

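View pics/s30.png

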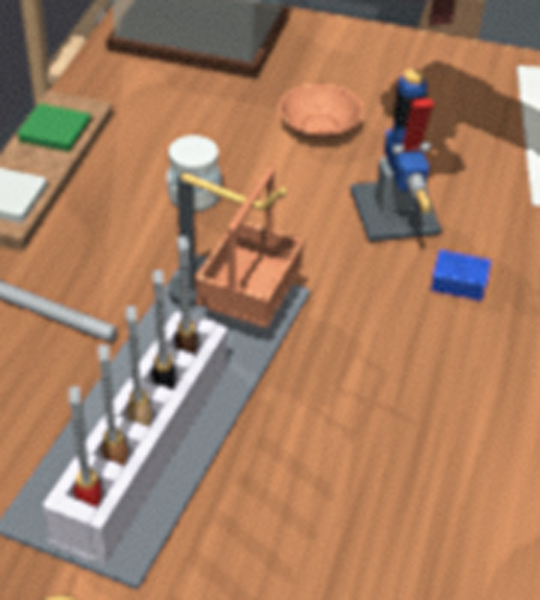

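jog_arm --steps "-0.1 0 3 0 0 0.2 1;-0.1 0 6 0 0 0.2 1;-0.1 0 8 0 0 0.2 1;-0.1 0 10 0 0 0.2 1;-0.1 0 12 0 0 0.2 1;-0.1 0 13.4 0 0 0.2 1;-0.1 0 13.4 0 0 0.2 1;-0.1 0 13.4 0 0 0.2 1;-0.1 0 13.4 0 0 0.2 1"

```text
t: 40.67
tcp_pos: [0.4485, -0.3578, 0.1583]
eef_rot: [3.052, 0.737, 0.002]
ft_force: [0.6, -0.4, 0.1]
grip_width: 0.0878
```

```bash
python3 go.py .4472 -.3566 .156 -62.7; python3 -c "
from h import *
b=snap('side');a=snap('top');crop(a,'t31',360,200,460,300,6);crop(b,'s31',280,60,380,180,6)"
```

```text
t 40.67 p [ 0.4485 -0.3578  0.1583] jaw -62.8 q [ 0.64  0.38 -0.1   1.86  0.05  0.9  -0.57] F [ 0.6 -0.4  0.1] w 0.0878
shift [-0.06 -0.17  0.23] turn [ 0.11 -0.07 -0.14] rows>= 1
```

View pics/s31.png

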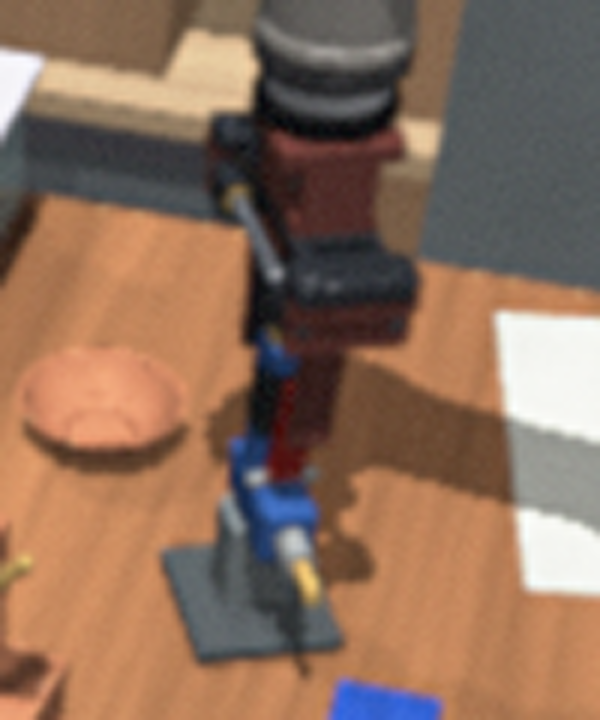

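jog_arm --steps "0 -0.1 0.2 0 0 0 1;0 -0.1 0.2 0 0 0 1;0 -0.1 0.2 0 0 0 1;0 -0.1 0.2 0 0 0 -1;0 -0.1 0.2 0 0 0 -1;0 -0.1 0.2 0 0 0 -1;0 -0.1 0.2 0 0 0 -1;0 -0.1 0.2 0 0 0 -1" --force 25

```text
t: 41.43
tcp_pos: [0.4465, -0.3555, 0.1548]
eef_rot: [-3.052, -0.737, 0.002]
ft_force: [-2.3, 4.8, 4.9]
grip_width: 0.0582
```

```bash
python3 go.py .4472 -.3566 .156 -62.7
```

```text
t 41.43 p [ 0.4465 -0.3555  0.1548] jaw -62.9 q [ 0.64  0.39 -0.1   1.87  0.05  0.89 -0.58] F [-2.3  4.8  4.9] w 0.0582
shift [ 0.01  0.13 -0.12] turn [-0.13  0.02 -0.15] rows>= 1
```

jog_arm --steps "0 0 0 0 0 0 -1;0 0 0 0 0 0 -1;0 0 0 0 0 0 -1"

```text
t: 41.68
tcp_pos: [0.4469, -0.3561, 0.1549]
eef_rot: [-3.053, -0.736, 0.0]
ft_force: [-1.4, 2.9, 2.7]
grip_width: 0.0426
```

```bash
python3 go.py .4472 -.3566 .156 -62.7;python3 -c "
from h import *
b=snap('side');crop(b,'s32',300,90,360,170,8)"
```

```text
t 41.68 p [ 0.4469 -0.3561  0.1549] jaw -62.9 q [ 0.64  0.39 -0.1   1.87  0.05  0.89 -0.58] F [-1.4  2.9  2.7] w 0.0426
shift [ 0.01  0.06 -0.11] turn [-0.05 -0.   -0.18] rows>= 1
```

View pics/s32.png

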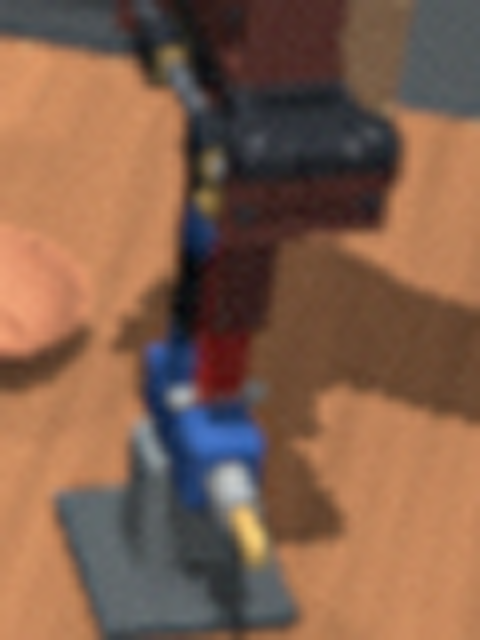

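jog_arm --steps "0 0 0 0 0 0 -1;0 0 0 0 0 0 -1;0 0 0 0 0 0 -1;0 0 0 0 0 0 -1;0 0 0 0 0 0 -1;0 0 0 0 0 0 -1;0 0 0 0 0 0 -1;0 0 0 0 0 0 -1;0 0 0 0 0 0 -1;0 0 0 0 0 0 -1;0 0 0 0 0 0 -1"

```text
t: 42.65
tcp_pos: [0.4469, -0.3561, 0.1549]
eef_rot: [-3.053, -0.737, 0.0]
ft_force: [-2.5, 3.6, 5.2]
grip_width: 0.0425
```

jog_arm --steps "0 0 0 0 0 0 1;0 0 0 0 0 0 1;0 0 0 0 0 0 1;0 0 0 0 0 0 1;0 0 0 0 0 0 1;0 0 0 0 0 0 1;0 0 0 0 0 0 1;0 0 0 0 0 0 1;0 0 0 0 0 0 1;0 0 0 0 0 0 1;0 0 0 0 0 0 1;0 0 0 0 0 0 1"

```text
t: 43.65
tcp_pos: [0.447, -0.3568, 0.155]
eef_rot: [3.054, 0.736, 0.0]
ft_force: [-0.2, -0.3, -0.8]
grip_width: 0.0877
```

```bash
python3 go.py .4472 -.3566 .156 -62.7;python3 -c "
from h import *
b=snap('side');crop(b,'s33',300,90,360,170,8)"
```

```text
t 43.65 p [ 0.447  -0.3568  0.155 ] jaw -62.9 q [ 0.64  0.39 -0.1   1.87  0.05  0.89 -0.58] F [-0.2 -0.3 -0.8] w 0.0877
shift [ 0.03 -0.01 -0.1 ] turn [ 0.02 -0.01 -0.19] rows>= 1
```

View pics/s33.png

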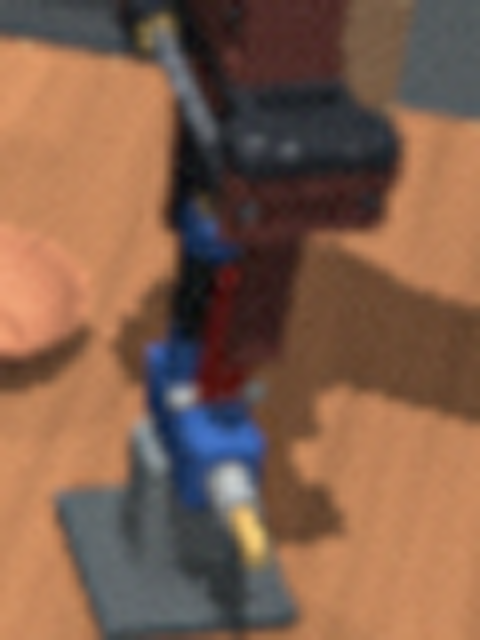

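jog_arm --steps "0 0 0 0 0 0 -1;0 0 0 0 0 0 -1;0 0 0 0 0 0 -1;0 0 0 0 0 0 -1;0 0 0 0 0 0 -1;0 0 0 0 0 0 -1;0 0 0 0 0 0 -1;0 0 0 0 0 0 -1;0 0 0 0 0 0 -1;0 0 0 0 0 0 -1;0 0 0 0 0 0 -1;0 0 0 0 0 0 -1;0 0 0 0 0 0 -1;0 0 0 0 0 0 -1;0 0 0 0 0 0 -1;0 0 0 0 0 0 -1;0 0 0 0 0 0 -1;0 0 0 0 0 0 -1;0 0 0 0 0 0 -1;0 0 0 0 0 0 -1"

```text
t: 45.37
tcp_pos: [0.4469, -0.3561, 0.1549]
eef_rot: [-3.053, -0.737, 0.0]
ft_force: [-1.9, 5.0, 4.6]
grip_width: 0.0426
```

jog_arm --steps "0 0 0 0 0 0 1;0 0 0 0 0 0 1;0 0 0 0 0 0 1;0 0 0 0 0 0 1;0 0 0 0 0 0 1;0 0 0 0 0 0 1;0 0 0 0 0 0 1;0 0 0 0 0 0 1;0 0 0 0 0 0 1;0 0 0 0 0 0 1;0 0 -2 0 0 0 1;0 0 -5 0 0 0 1;0 0 -9 0 0 0 1;0 0 -13 0 0 0 1;0 0 -17 0 0 0 1;0 0 -18 0 0 0 1;0 0 -18 0 0 0 1;0 0 -18 0 0 0 1;0 0 -18 0 0 0 1"

```text
t: 46.95
tcp_pos: [0.4461, -0.3562, 0.3329]
eef_rot: [-3.052, -0.736, 0.003]
ft_force: [0.3, 0.9, -0.3]
grip_width: 0.0879
```

```bash
python3 go.py .4472 -.3566 .156 -62.7;python3 -c "
from h import *
b=snap('side','s34');snap('top','t34');crop(b,'s34c',190,90,370,290,3)"
```

```text
t 46.95 p [ 0.4461 -0.3562  0.3329] jaw -62.9 q [ 0.64  0.23 -0.09  1.66  0.02  1.26 -0.55] F [ 0.3  0.9 -0.3] w 0.0879
shift [ 0.1   0.13 17.69] turn [-0.14  0.09 -0.18] rows>= 5
```

View pics/s34c.png

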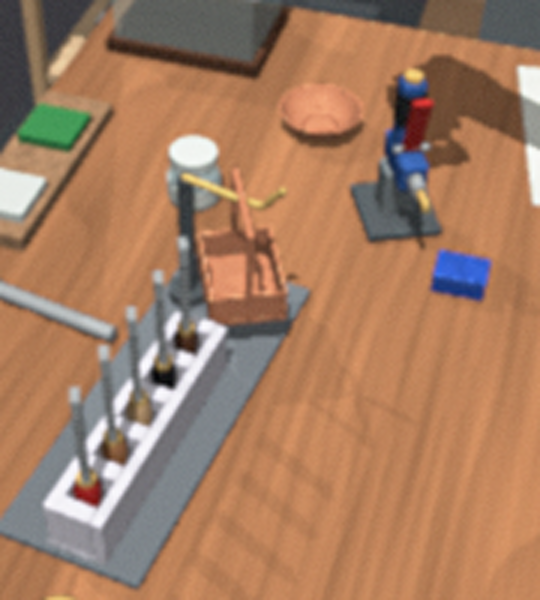

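View pics/t34.png

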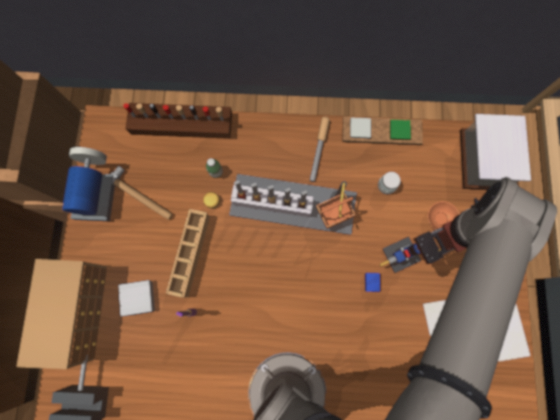

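```bash
python3 -c "
from h import *
a=snap('top');b=snap('side');crop(a,'t35',310,170,370,240,8);crop(b,'s35',240,130,300,205,8)"
```

jog_arm --steps "0 0 0 0 0 0 1;0 0 0 0 0 0 1;0 0 0 0 0 0 1;0 0 0 0 0 0 1;0 0 0 0 0 0 1;0 0 0 0 0 0 1"

```text
t: 47.65
tcp_pos: [0.4469, -0.3567, 0.3349]
eef_rot: [3.054, 0.736, 0.0]
ft_force: [-0.2, 0.4, -0.5]
grip_width: 0.088
```

```bash
python3 -c "
from h import *
a=snap('top');b=snap('side');crop(a,'t36',310,170,370,240,8);crop(b,'s36',240,130,300,205,8)
i=lambda n:cv2.imread(f'pics/{n}.png')
cv2.imwrite('pics/cmp.png',cv2.resize(np.hstack([np.vstack([i('t35'),i('t36')]),np.vstack([i('s35')[:560],i('s36')[:560]])]),(600,700))[:, :])"
```

```text
(no output)
```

View pics/cmp.png

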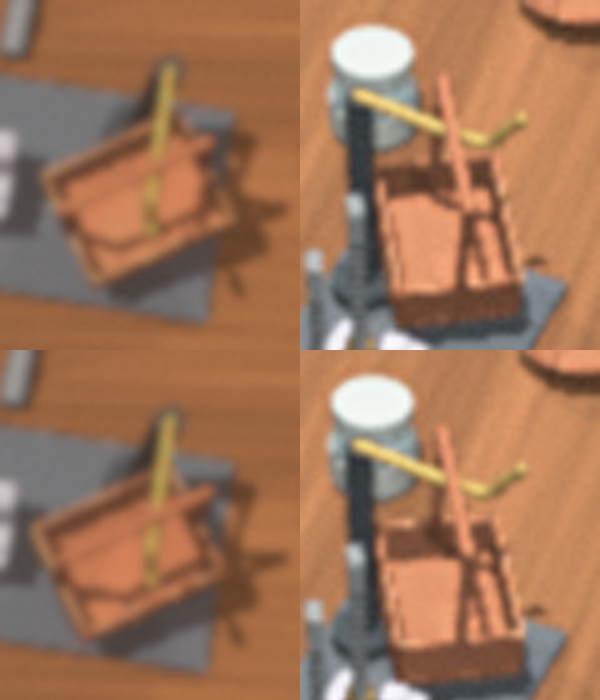

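jog_arm --steps "0 0 0 0 0 0 1;0 0 0 0 0 0 1;0 0 0 0 0 0 1;0 0 0 0 0 0 1;0 0 0 0 0 0 1;0 0 0 0 0 0 1;0 0 0 0 0 0 1;0 0 0 0 0 0 1;0 0 0 0 0 0 1;0 0 0 0 0 0 1;0 0 0 0 0 0 1;0 0 0 0 0 0 1"

```text
t: 48.75
tcp_pos: [0.4469, -0.3567, 0.3349]
eef_rot: [3.054, 0.736, 0.0]
ft_force: [0.7, -0.0, 0.2]
grip_width: 0.0879
```

```bash
python3 -c "
from h import *
a=snap('top');b=snap('side');crop(a,'t37',310,170,370,240,10);crop(b,'s37',240,130,300,205,10)
i=lambda n:cv2.imread(f'pics/{n}.png')
cv2.imwrite('pics/cmp2.png',cv2.resize(np.hstack([cv2.resize(i('t37'),(600,700)),i('s37')[:700]]),(800,467)))"
```

```text
(no output)
```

View pics/cmp2.png

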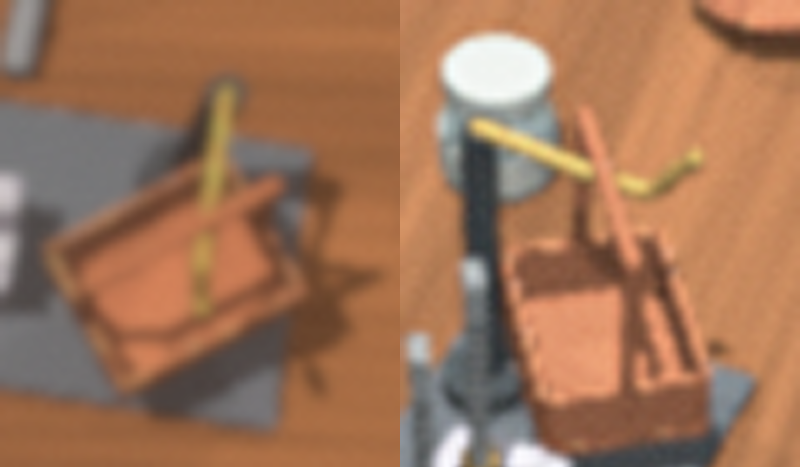

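Run:
```python
from h import *
a=snap('top');b=snap('side')
o=np.array([.609,.0768]);th=np.radians(-6.6);X=np.array([np.cos(th),np.sin(th)]);Y=np.array([-np.sin(th),np.cos(th)])
f=lambda p:np.r_[(p[:2]-o)@np.c_[X,Y],p[2]].round(4)
P=[]
for n,t,s in(("near",(322,211.25),(275.2,169.7)),("far",(352.75,197),(267.7,146.8))):
    p,e=tri(a,t,b,s);P.append(f(p));print(n,f(p),round(e,4))
print(np.linalg.norm(P[0]-P[1]),bot.sense()['t'])
crop(b,'s38',235,125,305,210,7);crop(a,'t38',305,165,370,245,7)
i=lambda n:cv2.imread(f'pics/{n}.png')
x,y=i('s38'),i('t38');h=min(len(x),len(y));cv2.imwrite('pics/cmp3.png',cv2.resize(np.hstack([x[:h],y[:h]]),(780,462)))
print(x.shape,y.shape)
```

```text
near [-0.0435 -0.1628  0.1692] 0.0053
far [ 0.0161 -0.2476  0.1711] 0.0016
0.10366682207919753 48.95
(595, 490, 3) (560, 455, 3)
```

View pics/cmp3.png

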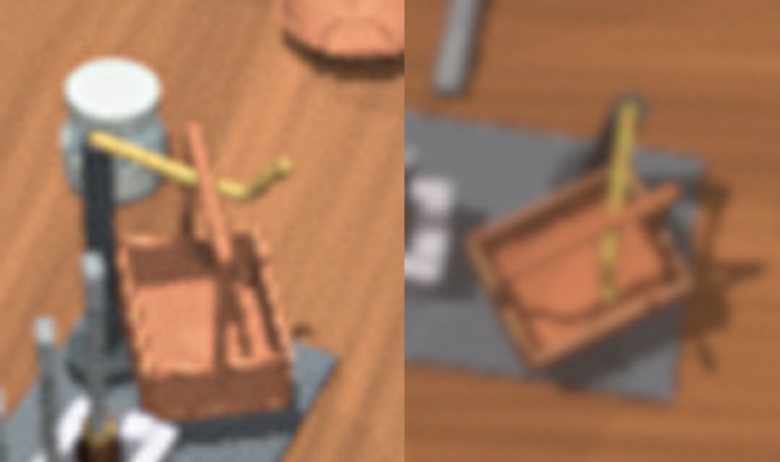

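jog_arm --steps "0 0 0 0 0 0 1;0 0 0 0 0 0 1;0 0 0 0 0 0 1;0 0 0 0 0 0 1;0 0 0 0 0 0 1;0 0 0 0 0 0 1;0 0 0 0 0 0 1;0 0 0 0 0 0 1;0 0 0 0 0 0 1;0 0 0 0 0 0 1;0 0 0 0 0 0 1;0 0 0 0 0 0 1;0 0 0 0 0 0 1;0 0 0 0 0 0 1;0 0 0 0 0 0 1;0 0 0 0 0 0 1;0 0 0 0 0 0 1;0 0 0 0 0 0 1;0 0 0 0 0 0 1;0 0 0 0 0 0 1"

```text
t: 50.62
tcp_pos: [0.4469, -0.3567, 0.3348]
eef_rot: [3.054, 0.736, -0.0]
ft_force: [0.0, -0.4, -0.4]
grip_width: 0.0881
```

Run:
```python
from h import *
a=snap('top');b=snap('side');print(bot.sense()['t'])
crop(b,'s39',235,125,305,210,7);crop(a,'t39',305,165,370,245,7)
i=lambda n:cv2.imread(f'pics/{n}.png')
x,y=i('s39'),i('t39');h=min(len(x),len(y));cv2.imwrite('pics/cmp4.png',cv2.resize(np.hstack([x[:h],y[:h]]),(780,462)))
```

```text
50.7167
```

View pics/cmp4.png

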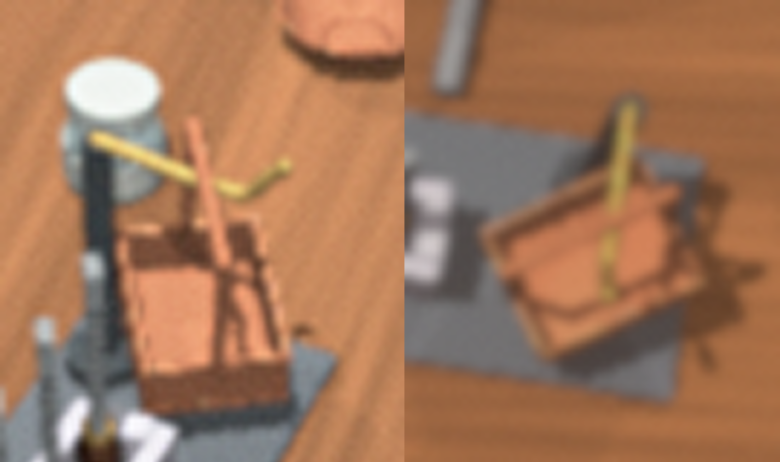

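```bash
cat > sw.py <<'E'
from h import *
L=[]
for k in range(20):
    a=snap('top');hsv=cv2.cvtColor(a['frame'],cv2.COLOR_RGB2HSV)[165:245,305:370]
    m=(hsv[...,0]<10)&(hsv[...,1]>120)&(hsv[...,2]>110)
    m=cv2.morphologyEx(m.astype(np.uint8),cv2.MORPH_OPEN,np.ones((2,2)))
    c=max(cv2.findContours(m,0,2)[0],key=cv2.contourArea);r=cv2.minAreaRect(c)
    L.append((*r[0],r[2]))
L=np.array(L).round(1);print(bot.sense()['t']);print(L.T)
E
python3 sw.py
```

```text
Traceback (most recent call last):
  File "sw.py", line 7, in <module>
    c=max(cv2.findContours(m,0,2)[0],key=cv2.contourArea);r=cv2.minAreaRect(c)
ValueError: max() iterable argument is empty
```

```bash
python3 -c "
from h import *
a=snap('top');print(cv2.cvtColor(a['frame'],cv2.COLOR_RGB2HSV)[200:216:3,325:350:3].tolist(), cv2.cvtColor(a['frame'],cv2.COLOR_RGB2HSV)[230:240:5,325:350:5].tolist())"
```

```text
[[[9, 37, 137], [12, 96, 159], [12, 127, 135], [10, 139, 110], [10, 145, 137], [17, 144, 177], [12, 147, 187], [10, 147, 184], [10, 145, 142]], [[11, 125, 124], [10, 138, 109], [9, 143, 136], [10, 147, 174], [10, 148, 186], [11, 147, 185], [10, 147, 184], [10, 147, 191], [10, 141, 107]], [[10, 143, 139], [10, 147, 175], [10, 145, 188], [10, 147, 189], [10, 147, 182], [17, 147, 186], [10, 149, 197], [10, 148, 205], [10, 146, 155]], [[10, 144, 189], [10, 145, 188], [10, 147, 184], [10, 147, 203], [11, 145, 206], [18, 145, 188], [10, 149, 202], [10, 148, 207], [10, 149, 170]], [[10, 145, 178], [10, 148, 197], [10, 147, 206], [10, 145, 210], [11, 146, 203], [15, 145, 156], [10, 149, 204], [10, 149, 180], [10, 148, 133]], [[10, 144, 151], [10, 148, 204], [10, 146, 210], [11, 144, 211], [11, 143, 200], [18, 146, 168], [10, 145, 141], [9, 145, 162], [11, 147, 153]]] [[[8, 64, 116], [8, 44, 109], [4, 45, 80], [0, 10, 103], [165, 5, 113]], [[12, 149, 154], [12, 148, 153], [12, 149, 151], [12, 150, 150], [12, 146, 145]]]
```

```bash
sed -i 's/m=(hsv.*$/m=(hsv[...,0]<=11)\&(hsv[...,1]>110)\&(hsv[...,2]>85)/' sw.py; python3 sw.py
```

```text
51.8167
[[33.3 33.4 33.5 33.9 33.8 33.4 33.7 34.3 34.  34.1 34.4 34.3 33.9 33.8
  33.7 33.9 33.4 34.1 34.1 34.1]
 [44.9 44.8 45.1 44.8 44.8 44.  43.8 44.6 44.4 45.  45.2 45.5 44.9 44.9
  45.3 45.1 45.4 45.  44.7 44.7]
 [69.4 66.4 65.8 63.4 58.  73.1 74.4 63.4 71.6 72.9 68.2 65.  67.6 64.8
  67.2 64.7 67.2 64.8 63.4 63.4]]
```

jog_arm --steps "0 0 0 0 0 0 1;0 0 0 0 0 0 1;0 0 0 0 0 0 1;0 0 0 0 0 0 1;0 0 0 0 0 0 1;0 0 0 0 0 0 1;0 0 0 0 0 0 1;0 0 0 0 0 0 1;0 0 0 0 0 0 1;0 0 0 0 0 0 1;0 0 0 0 0 0 1;0 0 0 0 0 0 1;0 0 0 0 0 0 1;0 0 0 0 0 0 1;0 0 0 0 0 0 1;0 0 0 0 0 0 1;0 0 0 0 0 0 1;0 0 0 0 0 0 1;0 0 0 0 0 0 1;0 0 0 0 0 0 1"

```text
t: 53.48
tcp_pos: [0.4469, -0.3567, 0.3349]
eef_rot: [3.054, 0.736, 0.0]
ft_force: [0.4, 0.1, 0.4]
grip_width: 0.0883
```

```bash
python3 sw.py;python3 - <<'E'
from h import *
a=snap('top');b=snap('side','s40f');print(bot.sense()['t'])
crop(b,'s40',235,125,305,210,7);crop(a,'t40',305,165,370,245,7)
i=lambda n:cv2.imread(f'pics/{n}.png')
x,y=i('s40'),i('t40');h=min(len(x),len(y));cv2.imwrite('pics/cmp5.png',cv2.resize(np.hstack([x[:h],y[:h]]),(780,462)))
E
```

```text
54.4833
[[33.7 34.4 34.  34.5 34.2 34.  33.9 34.5 32.9 34.  34.1 34.  33.5 34.4
  32.7 33.6 34.5 34.  34.1 34. ]
 [44.6 44.7 44.5 44.7 44.6 44.7 44.6 44.7 44.7 44.8 44.7 44.7 44.6 44.7
  44.8 44.8 44.7 44.5 44.7 44.5]
 [68.2 59.7 63.4 59.  61.4 65.  65.2 59.  77.5 65.  63.4 65.  69.4 60.3
  79.7 69.4 59.  63.4 63.4 63.4]]
54.5833
```

View pics/cmp5.png

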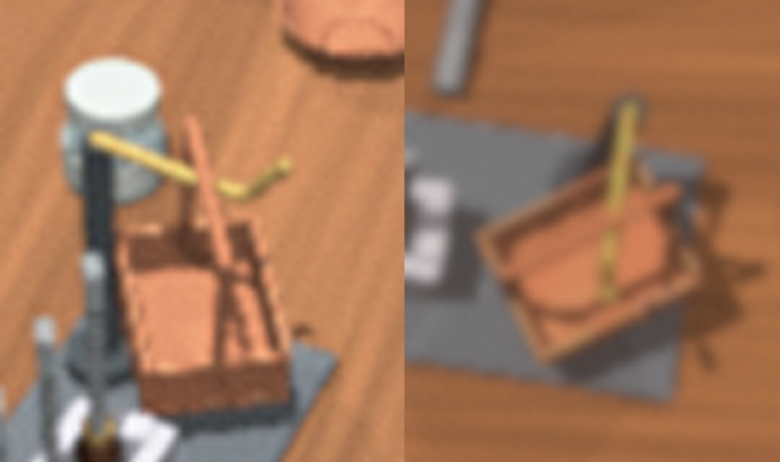

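```bash
python3 -c "
from h import *
print(bot.job_done(), bot.sense()['t'])"
```

```text
the job is handed in; nothing more can be done
the job is handed in; nothing more can be done
```

The job is handed in at about 55 s. All five files are in the block, the basket hangs on the hook, and the air gun got its two bursts, but the basket is not hanging squarely.

- **Files:** the dark wood, black, pale wood, mid-brown and red files each stand handle down in their own well. Both cameras showed this after the last file was released, and again before and after the bursts.
- **Basket:** it hangs by its bail and has been let go. After release it swung round on the hook by about 25–35° and rocked. It had already begun to turn when I started the bursts. By the last check it had come to rest, with the bail's middle about 12 mm from the seat point. I left it that way, because hanging it again would have meant touching it after the bursts.
- **Air gun:** both squeezes closed to 42.6 mm, against 43 mm expected with the trigger fully home. I held each for about 1 s and then opened fully. Pictures show the trigger back at rest after each burst.
- **Other things:** in the overhead picture the rest of the bench looks unchanged. I compared it by eye and did not measure it.

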